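Release a push-fit air line with the wedge fork

ROBOT

A 7-joint arm with a two-finger parallel gripper is mounted at the origin on the work surface. World frame = base frame: x ahead of the robot, y to its left, z up, the work surface at z = 0. Lengths are in m, angles in rad, forces in N, time in s.
With the tool pointing down it reaches from about 0.4 to 0.85 m from the base axis. Payload 4.5 kg.
Tool frame: the origin (TCP) lies between the finger pads; the fingertips stand 19 mm ahead of it and the grasp point (between the pads) is the TCP (r.tips_ahead is the distance from the TCP to the fingertips, in m); z points along the fingers, y is the line along which they close (so a half turn about z gives the same grasp; the last joint's range is limited). The gripper opens to 88 mm and grips with 3 to 60 N. Pads are 18 mm wide; open, the fingers measure 123 mm over their backs; the gripper's body (75 mm by 187 mm) begins 45 mm behind the grasp point.
Start: joints at [1.275, 0.689, -0.195, 1.565, 0.157, 0.902, -0.215], TCP at [0.202, -0.591, 0.258] pointing down, gripper open.
Joint ranges: [-3.01, 3.01], [-0.46, 2.08], [-1.47, 1.51], [0.13, 2.56], [-1, 4.14], [0.04, 2.09], [-2.66, 2.66]. Speed limits (rad/s): [2.57, 2.57, 3.14, 3.14, 3.14, 3.14, 3.14].

INTERFACE

Orientations are given as a unit quaternion [x, y, z, w].
In Python, from plant import r, cams, models gives the robot as it stands. The module is installed in compiled form; this text tells all that it offers.
- The arm moves only by the tool jog_arm, never from a script. Its arguments are lists of equal length, an entry for each row: "turn": the turn, a rotation vector about the tool's x, y, z in rad, a list of three; "translation": the shift along the tool's x, y, z in m, a list of three; "grip": the closure, from 0 (fully open) to 1 (shut). In form: {"turn": [[ax, ay, az], ...], "translation": [[tx, ty, tz], ...], "grip": [grip, ...]}. A call has 1 to 20 rows; each row is the pose to reach, as a shift and turn from the pose commanded when the call began, along the tool's axes at that moment; what a row does not reach only later rows make up. A row lasts 1/8 s, in which the tool goes at most 62.5 mm and 10.7 degrees, less where a joint would pass 70% of its speed; a pose out of reach is approached as far as the arm can. A call with a gripper value outside its range is refused whole. The fingers move at their own pace and stop on an object; "force" is the grip in N (left out, the last holds). Time passes only in rows, so rows that repeat a pose let the fingers close. It gives the time, the measured TCP pose, the force, the opening and the grip force at its end, in the units of the state.
- r.get_state(): the state, without advancing time (a new reading comes with each control period).
- cams.snapshot(name): name is "scene" or "top"; returns the picture (400x640x3 uint8, red, green, blue); there is no depth.
- cams.camera_params(name): a dict with "fx", "fy", "cx", "cy" (pixels), "eye" and "orientation" of the camera in the world. Camera axes: x right, y up, looking along -z (the intrinsics and any distortion apply to the point x, -y, -z); pixel columns grow to the right and rows downward; lengths in m; the calibration is good to about 2 mm. A picture is of the moment at which its call begins. camera_params takes no time and is no camera call.
- r.finish_job(): hands the job in; it is judged then, once.
Trained networks look in the newest picture that a camera, given by its name, has taken for a name from the list of things; names that differ only in an ending like _2 or _b are one class to them, and where a whole thing is asked for, a point or a joint stands for the part that bears it (a point fixed in the world has none). Each returns a list of dicts, best first, with "p" (0 to 1); they miss things now and then, are a little off and sometimes report something else, mostly with a low value. They report only what shows in the picture. A call takes as long as a camera call. They do not tell look-alikes from the thing itself.
- models.find_in(camera, name): "position" ([x, y, z] in m, in world coordinates, good to about 4 mm: the middle of the surface that is visible of it).
- models.masks_of(camera, name): "pixels" (400x640 bool, what is visible of it).
- models.place_of(camera, name): "position" ([x, y, z] in m, in world coordinates, good to about 4 mm: a listed point, or the origin of a listed thing).
The state is a dict: "clock": time; "q": joint angles; "qd": joint speeds; "joint_torque": joint torques, N m; "tool_pos": TCP position; "eef_rot": TCP orientation; "contact_force": force on the tool from outside, world axes, zero at the start; "moment": the same for the moment, N m; "opening": opening from 0.0 (shut) to 1.0 (fully open); "finger_force": force on a finger pad.
Only numpy, scipy, OpenCV 4.12 (cv2) and the standard library are available. Lean on these libraries where they do the work, as an engineer would, in place of code of your own. Each camera call takes 0.05 s, during which the arm holds its last target. There are 200 camera calls.

TASK

Take the steel tube out of the manifold's push-fit port: slide the release fork gently along its channel until its shoulders are fully home against the posts, so that it holds the collet ring down, then draw the tube straight up out of the port and stand it in the empty bore of the wooden stand, down to the floor of the bore. Leave the fork home with the ring held down, do not force the fork or the tube, and leave the other things where they are.

Things in the scene. Friction and masses are not known exactly. Their poses are not given: they have to be found in the camera images.
- manifold: Air manifold fixed to the bench: aluminium block 96 x 92 x 46 mm with one push-fit port, tube standing in it. Origin: on the port's vertical axis, on the bench; z up; its -x side is where the fork channel opens. Block spans x -66..+30, y -46..+46 mm. On top lie two steel landing strips (|y| 19..36, x -66..+30, top face 58 mm above the bench); between them all is at most 57 mm high
- channel (a point): Middle of the fork channel: over the strips, from x -20 to +30, stand two posts (|y| 28..36) that carry keeper rails (|y| 20..36, underside 66, top 73 mm above the bench). Channel 56 mm wide, 8 mm high, open at the front; this point is mid-height, 5 mm beyond the port axis. The rails' front ends flare upward out to x -35 (lip at most 79 mm up): lower the fork ahead of them
- stop (a point): On mid-channel between the two post fronts (20 mm to the -x side of the port axis), at the height of the strips' top faces: the fork's shoulders stop here, both against the posts. The tine plates slide on the strips, under the rails, with 3 mm of play each way sideways and 2 mm in height
- port (a point): On the port axis at the height of the strips' top faces (58 mm above the bench). Axes as the manifold
- collet (a joint): How far the black collet ring (outer 36, hole 21 mm) is pushed down: 0 at rest, up to 0.0095 m; springs back, 7 N to start, 12 N at 8 mm. Four jaws tied to the ring trap the tube's bead and open as it goes down: the tube is sure to be free only from 5 mm, reached in the last 2 to 6 mm before the shoulders meet the posts. Pushing the fork up its ramps takes 8 to 20 N, then less, then it stops dead
- ring_top (a point): Centre of the collet ring's top face: at rest 57 mm above the bench, 1 mm under the strips' top faces
- fork_grip (a point): Middle of the grip fin of the loose release fork (plain steel, 240 g, lying flat, fin up): fin 30 long in x, 12 thick in y, 16 to 61 mm above the fork's underside; this point 37 mm above it. Axes: x to the tines, z up. The blade slides in the handle and is clamped fast at a different setting each time: fin-to-blade sizes hold for blade fully in; add 0 to 22 mm, which is not measured
- fork: The same fork; origin below the fin at its underside. Handle 28 wide, 16 high, x -22..+34. Blade fully in: shoulders (crossbar 68 mm wide) front face x +49.6, round tine noses x +94.5; tines 50 mm wide overall, gap 23 mm, plates 10 to 16 mm above the underside. Under each tine (|y| 11.5..16) a wedge rib: 10 mm deep to x +62, running out to nothing at x +82; it runs between the strips and presses the ring
- tube_mid (a point): Rigid plain steel tube, loose, 12 mm diameter, 150 mm long, 80 g, standing in the port at the start. This point is on its axis 110 mm above its foot (40 mm below its top), z up along the tube; it is 120 mm above the bench at the start. A retaining bead 18 mm diameter lies 4 to 10 mm above the foot. The bead has 1.5 mm of play under the jaws and passes the ring and the fork's gap
- tube_foot (a point): Centre of the tube's lower end. At the start 10 mm above the bench, on the port axis
- stand: Wooden tube stand fixed on the bench, 70 x 140 x 60 mm, two bores 24 mm diameter, 50 mm deep, at y -35 (empty) and y +35 mm (holds a spare tube). Origin: centre of its underside, z up
- hole (a point): Centre of the mouth of the stand's empty bore, 60 mm above the bench; the bore's floor is 50 mm below. Axes as the stand
- spare: Bystander: shorter tube, 110 mm, standing in the stand's other bore, top 120 mm above the bench
- hammer: Bystander: hammer lying at the far right
- spanner: Bystander: spanner lying at the far left
- oil: Bystander: grey bottle, 56 x 130 mm
- tin: Bystander: tin, 72 x 85 mm
- bush: Bystander: brass stepped bush, 34 x 26 mm, to the right of and nearer than the manifold
- plug: Bystander: steel plug, 26 x 30 mm, to the left of and nearer than the manifold
- tube: The same tube; origin at its foot
Not all that is in view belongs to the job. Leave any red look-alike of the fork alone.

How it is judged:
By the outcome, as a careful person would: the job done as asked, in the order asked, and still so for the second after the job is handed in, with the robot touching nothing.
It also fails if it takes over 72 s, if anything falls off the work surface, if the arm or the gripper's body presses on something with over 40 N, if the wrist force passes 120 N, or if a joint passes its speed limit or range.

## Working session

There is one attempt and no reset: what is moved stays moved. The work goes in short steps, Python scripts to look and compute and a tool call to move; the robot and the scene stay as the last step left them, time stands still between calls to the robot, and variables do not carry over. Pictures are saved under pics/ and viewed, at most 10 in all, crops included, and the job is handed in when it is done.

Besides the shell and the picture viewer there is one more tool, called after "Emit:" as name(argument=value, ...) on one line, values as JSON. jog_arm: Moves the arm, as the interface text tells. Its arguments: {"type":"object","properties":{"turn":{"type":"array"},"translation":{"type":"array"},"grip":{"type":"array"},"force":{"type":"number"}},"required":["turn","translation","grip"]}

```bash
mkdir -p pics
cat > h.py <<'E'
import numpy as np, cv2
from plant import r,cams,models
from scipy.spatial.transform import Rotation as R
def snap(n,f=None):
    im=np.asarray(cams.snapshot(n)); 
    if f: cv2.imwrite('pics/'+f,im[...,::-1])
    return im
def cam(n):
    p=cams.camera_params(n); return p,R.from_quat(p['orientation']).as_matrix() if np.size(p['orientation'])==4 else np.array(p['orientation'])
def proj(n,X):
    p,M=cam(n); c=(np.atleast_2d(X)-p['eye'])@M
    return np.c_[p['fx']*c[:,0]/-c[:,2]+p['cx'],p['fy']*-c[:,1]/-c[:,2]+p['cy']]
def ray(n,u,v,z):
    p,M=cam(n); d=M@np.array([(u-p['cx'])/p['fx'],-(v-p['cy'])/p['fy'],-1]); e=np.array(p['eye']); return e+d*(z-e[2])/d[2]
E
python3 - <<'E'
from h import *
for n in('scene','top'):
    print(cams.camera_params(n)); snap(n,n+'0.png')
    for k in('manifold','port','stop','ring_top','fork','fork_grip','tube_mid','tube_foot','stand','hole','spare'):
        print(n,k,[(np.round(d['position'],4).tolist(),round(d['p'],2)) for d in models.place_of(n,k)][:3])
print(r.get_state())
a,b=[cv2.imread(f'pics/{n}0.png') for n in('scene','top')]
E
```

```text
{'fx': 375.1361728814826, 'fy': 375.1361728814826, 'cx': 325.52100845383495, 'cy': 202.49762505953237, 'eye': array([0.9564545 , 0.68532918, 0.69513277]), 'orientation': array([0.13092303, 0.41034967, 0.86520249, 0.25670402])}
scene manifold [([0.6263, -0.003, -0.0006], 0.72)]
scene port [([0.6233, -0.0063, 0.0597], 0.96)]
scene stop [([0.6073, -0.0167, 0.0602], 0.92)]
scene ring_top [([0.6292, -0.0068, 0.0559], 0.61)]
scene fork [([0.3051, 0.2675, 0.0006], 0.93), ([0.4656, 0.4927, 0.0037], 0.91), ([0.619, 0.221, -0.0008], 0.86)]
scene fork_grip [([0.2909, 0.1111, 0.0354], 0.92), ([0.305, 0.262, 0.041], 0.8), ([0.626, 0.2253, 0.0366], 0.78)]
scene tube_mid [([0.6249, -0.0076, 0.1194], 0.69)]
scene tube_foot []
scene stand [([0.4595, -0.2857, -0.0011], 0.84)]
scene hole [([0.4563, -0.3239, 0.0603], 0.83), ([0.6914, -0.3767, 0.0022], 0.75)]
scene spare [([0.6073, -0.017, 0.0581], 0.55)]
{'fx': 473.3198959756738, 'fy': 473.3198959756738, 'cx': 314.08590270477157, 'cy': 207.902254669054, 'eye': array([0.28231367, 0.04325943, 1.46290295]), 'orientation': array([-0.07194057,  0.06165135,  
[... 752 characters left out ...]
12,  0.68907032, -0.19455171,  1.56529607,  0.15726773,
        0.90252938, -0.21509929]), 'qd': array([ 6.33559302e-04, -9.39223236e-04, -1.17803731e-03,  1.65832013e-03,
       -1.73055261e-05,  1.66317818e-03,  2.20982831e-03]), 'joint_torque': array([-1.65643149e-03, -5.27510548e+01, -1.26696993e+00, -1.53749549e+01,
       -5.17662568e-02, -4.85129003e-04,  3.03151808e-05]), 'tool_pos': array([ 0.20240449, -0.59133547,  0.25776107]), 'eef_rot': array([9.86439573e-01, 1.64124853e-01, 5.49997675e-06, 3.66100527e-05]), 'contact_force': array([-0.47878736,  0.68937332,  0.02124113]), 'moment': array([-0.05923185,  0.00096272,  0.0773225 ]), 'finger_force': 0.0, 'opening': 1.003659820950888}
```

View pics/scene0.png

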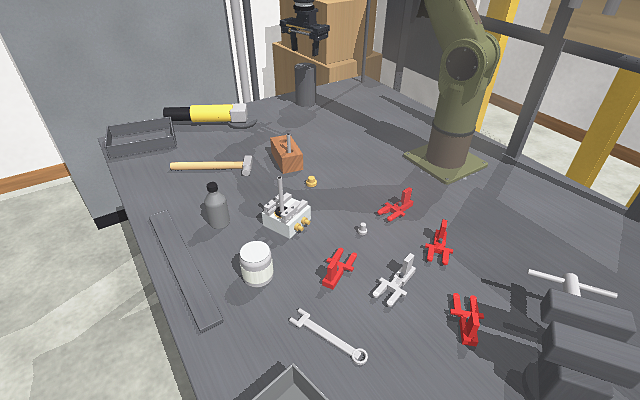

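View pics/top0.png

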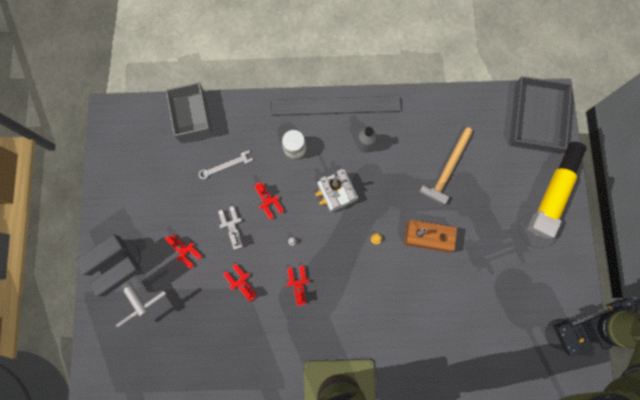

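Candidates for the fork (top view): plain grey at (232,228), and red ones at (268,200), (182,250), (240,282), (299,285). The grey one is "plain steel", so it fits. I'll confirm it in an enlarged crop.

Run:
```python
from h import *
a=cv2.imread('pics/top0.png');s=cv2.imread('pics/scene0.png')
def c(im,x,y,w,h,W,H): return cv2.resize(im[y:y+h,x:x+w],(W,H),interpolation=cv2.INTER_CUBIC)
A=c(a,202,195,60,60,400,300*4//3);B=c(a,305,160,60,60,400,400)
C=c(s,355,240,80,80,400,400)[:, :];D=c(s,245,165,80,80,400,400)
m=np.vstack([np.hstack([A,B]),np.hstack([C,D])]); cv2.imwrite('pics/crop0.png',cv2.resize(m,(600,600)))
for n in('top','scene'):
  for k in('fork','manifold','stand'):
    for d in models.masks_of(n,k):
      m=d['pixels']; v,u=np.nonzero(m); print(n,k,round(d['p'],2),m.sum(),u.mean().round(1),v.mean().round(1),cv2.minAreaRect(np.c_[u,v].astype(np.float32)))
```

```text
top fork 0.89 394 232.4 227.4 ((233.00003051757812, 227.00003051757812), (42.0380744934082, 19.677396774291992), 63.43495178222656)
top fork 0.66 442 267.3 199.8 ((266.5972900390625, 198.88380432128906), (38.15763854980469, 19.04205894470215), 53.97262954711914)
top fork 0.61 407 241.5 283.6 ((240.1707305908203, 283.53656005859375), (37.99460983276367, 20.394166946411133), 65.224853515625)
top fork 0.6 374 298.1 284.8 ((297.33502197265625, 284.30963134765625), (20.80413818359375, 37.19095993041992), 4.085616588592529)
top manifold 0.93 1114 336.3 191.2 ((334.60003662109375, 190.70004272460938), (35.7770881652832, 37.11872482299805), 63.43495178222656)
top stand 0.63 1335 430.9 235.4 ((430.6614074707031, 235.34120178222656), (51.95933151245117, 27.925281524658203), 7.305758953094482)
top stand 0.43 1040 336.6 191.0 ((334.66778564453125, 190.4691619873047), (35.007728576660156, 36.91122055053711), 65.55604553222656)
scene fork 0.94 562 439.5 244.1 ((437.54052734375, 242.7432403564453), (44.716522216796875, 24.166650772094727), 80.53767395019531)
scene fork 0.92 785 396.2 281.5 ((398.19
[... 204 characters left out ...]
8), 67.61986541748047)
scene fork 0.58 687 337.4 268.2 ((339.23583984375, 268.4245300292969), (26.785310745239258, 42.16969299316406), 15.945395469665527)
scene fork 0.56 447 398.0 205.8 ((398.55926513671875, 206.0089874267578), (18.55865478515625, 38.60030746459961), 53.61564636230469)
scene manifold 0.98 1515 286.2 215.3 ((286.34674072265625, 214.32846069335938), (48.39017868041992, 40.89906692504883), 25.01689338684082)
scene manifold 0.75 1258 256.1 263.3 ((256.0, 263.0), (44.0, 32.0), 90.0)
scene stand 0.74 832 286.1 154.2 ((286.3000183105469, 153.1000213623047), (41.59086608886719, 26.385601043701172), 63.43495178222656)
scene stand 0.5 82 310.7 180.9 ((310.5, 180.5), (9.0, 9.0), 90.0)
```

View pics/crop0.png

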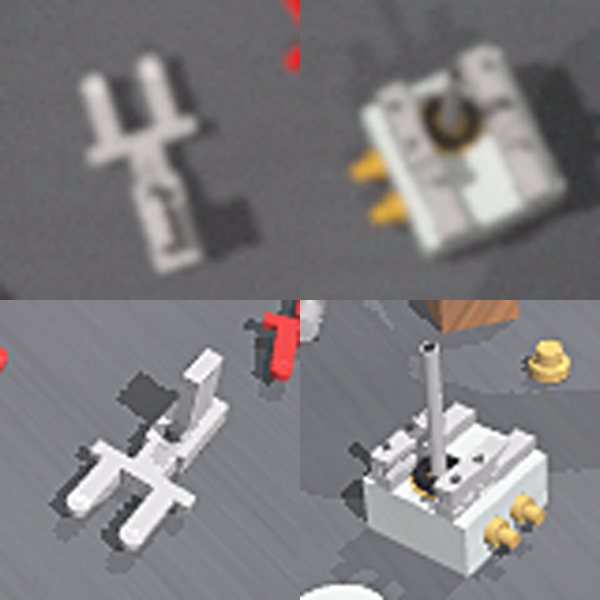

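The grey fork (top 232,228; scene 395,280) is confirmed: plain steel, fin up, tines pointing up the top image. The manifold's channel opens down-right in the top view. Next I'll fit the poses to the silhouettes.

```bash
cat > fit.py <<'E'
from h import *
from scipy.optimize import minimize
def box(x0,x1,y0,y1,z0,z1): return np.array([[x,y,z] for x in(x0,x1) for y in(y0,y1) for z in(z0,z1)])/1000
def cyl(x,y,rr,z0,z1): 
    t=np.linspace(0,2*np.pi,16); return np.array([[x+rr*np.cos(a),y+rr*np.sin(a),z] for a in t for z in(z0,z1)])/1000
MAN=[box(-66,30,-46,46,0,46)]+[box(-66,30,*s,46,58) for s in((-36,-19),(19,36))]+[box(-20,30,*s,58,73) for s in((-36,-20),(20,36))]+[np.vstack([box(-35,-34,*s,72,79),box(-20,-19,*s,66,73)]) for s in((-36,-20),(20,36))]
TUBE=[cyl(0,0,6,50,160)]
STAND=[box(-35,35,-70,70,0,60)]
def FORK(e): return [box(-22,34,-14,14,0,16),box(-15,15,-6,6,16,61),box(30,42+e,-10,10,6,16),box(41.6+e,49.6+e,-34,34,10,16)]+[box(45+e,94.5+e,*s,8,16) for s in((-25,-11.5),(11.5,25))]
def sil(n,parts,p,z=0,S=4):
    c,s=np.cos(p[2]),np.sin(p[2]); M=np.array([[c,-s,0],[s,c,0],[0,0,1]])
    im=np.zeros((400*S,640*S),np.uint8)
    for b in parts:
        q=proj(n,b@M.T+[p[0],p[1],z]); h=cv2.convexHull(((q+.5)*S).astype(np.float32))
        cv2.fillConvexPoly(im,np.round(h).astype(np.int32),255)
    return cv2.resize(im,(640,400),interpolation=cv2.INTER_AREA)/255.
def fit(parts,masks,p0,steps,ignore=None):
    def cost(p):
        f=parts(*p[3:]) if callable(parts) else parts
        t=0
        for n,m in masks.items():
            d=np.abs(sil(n,f,p)-m); 
            if ignore is not None: d=d*(1-ignore[n])
            t+=d.sum()/m.sum()
        return t
    sx=np.vstack([p0]+[np.array(p0)+np.eye(len(p0))[i]*steps[i] for i in range(len(p0))])
    return minimize(cost,p0,method='Nelder-Mead',options=dict(initial_simplex=sx,xatol=1e-4,fatol=1e-4,maxiter=300))
E
cat > run.py <<'E'
from fit import *
im={n:snap(n) for n in('top','scene')}
def mk(k,near):
    o={}
    for n in im:
        t=proj(n,near)[0]; c=[d for d in models.masks_of(n,k)]
        o[n]=min((d['pixels'].astype(float) for d in c),key=lambda m:np.hypot(*(np.argwhere(m).mean(0)[::-1]-t)))
    return o
def yel():
    return {n:cv2.dilate(((im[n][...,0].astype(int)-im[n][...,2])>60).astype(np.uint8),np.ones((3,3))).astype(float) for n in im}
def show(k,parts,masks,p0,steps,ig=None):
    for nm in (masks,{'top':masks['top']},{'scene':masks['scene']}):
        s=fit(parts,nm,p0,steps,ig); print(k,list(nm),s.x.round(4),round(s.fun,3))
if __name__=='__main__':
    mm=mk('manifold',[.626,-.006,.04]); show('man',MAN+TUBE,mm,[.626,-.006,.49],[.006,.006,.08],yel())
    show('stand',STAND,mk('stand',[.46,-.287,.04]),[.46,-.287,-.14],[.006,.006,.08])
    mf=mk('fork',[.48,.31,.02]); show('fork',FORK,mf,[.466,.3,.25,10.],[.006,.006,.1,6.])
E
python3 run.py
```

```text
Traceback (most recent call last):
  File "run.py", line 15, in <module>
    mm=mk('manifold',[.626,-.006,.04]); show('man',MAN+TUBE,mm,[.626,-.006,.49],[.006,.006,.08],yel())
  File "run.py", line 7, in mk
    o[n]=min((d['pixels'].astype(float) for d in c),key=lambda m:np.hypot(*(np.argwhere(m).mean(0)[::-1]-t)))
         ~~~^^^^^^^^^^^^^^^^^^^^^^^^^^^^^^^^^^^^^^^^^^^^^^^^^^^^^^^^^^^^^^^^^^^^^^^^^^^^^^^^^^^^^^^^^^^^^^^^^
ValueError: min() iterable argument is empty
```

Networks miss things at times, so I'll retry.

```bash
python3 - <<'E'
s=open('run.py').read()
s=s.replace("t=proj(n,near)[0]; c=[d for d in models.masks_of(n,k)]","""t=proj(n,near)[0]
        for _ in range(5):
            c=[d for d in models.masks_of(n,k) if np.hypot(*(np.argwhere(d['pixels']).mean(0)[::-1]-t))<12]
            if c: break
            im[n]=snap(n)""")
open('run.py','w').write(s)
E
python3 run.py
```

```text
man ['top', 'scene'] [ 0.6267 -0.0059  0.4   ] 0.229
man ['top'] [ 0.6276 -0.0061  0.4191] 0.1
man ['scene'] [ 0.6267 -0.0046  0.4211] 0.121
stand ['top', 'scene'] [ 0.461  -0.2876 -0.2077] 0.189
stand ['top'] [ 0.462  -0.2882 -0.2148] 0.063
stand ['scene'] [ 0.4604 -0.2874 -0.1975] 0.117
fork ['top', 'scene'] [ 0.4667  0.3048  0.3011 10.1592] 0.387
fork ['top'] [ 0.4664  0.304   0.3119 12.7481] 0.194Traceback (most recent call last):
  File "run.py", line 21, in <module>
    mf=mk('fork',[.48,.31,.02]); show('fork',FORK,mf,[.466,.3,.25,10.],[.006,.006,.1,6.])
                                 ~~~~^^^^^^^^^^^^^^^^^^^^^^^^^^^^^^^^^^^^^^^^^^^^^^^^^^^^
  File "run.py", line 17, in show
    s=fit(parts,nm,p0,steps,ig); print(k,list(nm),s.x.round(4),round(s.fun,3))
  File "fit.py", line 27, in fit
    return minimize(cost,p0,method='Nelder-Mead',options=dict(initial_simplex=sx,xatol=1e-4,fatol=1e-4,maxiter=300))
    res = _minimize_neldermead(fun, x0, args, callback, bounds=bounds,
                               **options)
    fxcc = func(xcc)
    fx = function(np.copy(x), *(wrapper_args + args))
  File "fit.py", line 22, in cost
    d=np.abs(sil(n,f,p)-m);
             ~~~^^^^^^^
  File "fit.py", line 14, in sil
    q=proj(n,b@M.T+[p[0],p[1],z]); h=cv2.convexHull(((q+.5)*S).astype(np.float32))
  File "h.py", line 11, in proj
    p,M=cam(n); c=(np.atleast_2d(X)-p['eye'])@M
        ~~~^^^
  File "h.py", line 9, in cam
    p=cams.camera_params(n); return p,R.from_quat(p['orientation']).as_matrix() if np.size(p['orientation'])==4 else np.array(p['orientation'])
ValueError: time passes only in moves, steps and waits
```

```bash
sed -i 's/^def cam(n):/import functools\n@functools.cache\ndef cam(n):/' h.py
cat >> h.py <<'E'
def to(*P):
    "rows (turn, translation) for targets (x,y,z,yaw) from the present pose"
    s=r.get_state(); A=R.from_quat(s['eef_rot'])
    for x,y,z,w in P:
        B=R.from_euler('z',w)*R.from_euler('x',np.pi)
        print((A.inv()*B).as_rotvec().round(3).tolist(),A.inv().apply(np.array([x,y,z])-s['tool_pos']).round(4).tolist())
def st():
    s=r.get_state(); a=R.from_quat(s['eef_rot']).as_matrix(); print(round(s['clock'],2),s['tool_pos'].round(4),'yaw',round(float(np.arctan2(a[1,0],a[0,0])),4),'tilt',a[:,2].round(3),'F',s['contact_force'].round(1),'M',s['moment'].round(2),'open',round(s['opening']*88,1),s['finger_force'],'q',s['q'].round(2))
E
python3 - <<'E'
from h import *
st(); to((.45,-.25,.3,.305),(.467,.305,.2,.305),(.467,.305,.12,.305))
E
```

```text
2.1 [ 0.2025 -0.5913  0.2578] yaw 0.3298 tilt [ 0. -0. -1.] F [-0.7  0.1 -0.6] M [ 0.04  0.01 -0.07] open 88.0 0.0 q [ 1.27  0.69 -0.19  1.57  0.16  0.9  -0.22]
[0.0, -0.0, 0.025] [0.3448, -0.2428, -0.0423]
[0.0, -0.0, 0.025] [0.5406, -0.7624, 0.0577]
[0.0, -0.0, 0.025] [0.5406, -0.7624, 0.1377]
```

Emit:
jog_arm(turn=[[0,0,0.025],[0,0,0.025],[0,0,0.025],[0,0,0.025],[0,0,0.025],[0,0,0.025],[0,0,0.025],[0,0,0.025],[0,0,0.025],[0,0,0.025],[0,0,0.025],[0,0,0.025],[0,0,0.025],[0,0,0.025],[0,0,0.025],[0,0,0.025],[0,0,0.025],[0,0,0.025],[0,0,0.025]], translation=[[0.345,-0.243,-0.042],[0.345,-0.243,-0.042],[0.345,-0.243,-0.042],[0.345,-0.243,-0.042],[0.345,-0.243,-0.042],[0.345,-0.243,-0.042],[0.345,-0.243,-0.042],[0.541,-0.762,0.03],[0.541,-0.762,0.03],[0.541,-0.762,0.03],[0.541,-0.762,0.03],[0.541,-0.762,0.03],[0.541,-0.762,0.03],[0.541,-0.762,0.03],[0.541,-0.762,0.03],[0.541,-0.762,0.03],[0.541,-0.762,0.1],[0.541,-0.762,0.138],[0.541,-0.762,0.138]], grip=[0,0,0,0,0,0,0,0,0,0,0,0,0,0,0,0,0,0,0])

```text
clock: 4.47
tool_pos: [0.4655, 0.3036, 0.117]
eef_rot: [0.988, 0.152, -0.003, 0.002]
contact_force: [0.5, -0.1, 0.1]
opening: 1.001
finger_force: 0.0
```

Run:
```python
from h import *
st(); s=snap('scene'); t=snap('top')
c=np.hstack([cv2.resize(s[200:320,340:460],(400,400),interpolation=3),cv2.resize(t[190:270,190:270],(400,400),interpolation=3)])
cv2.imwrite('pics/a1.png',c[...,::-1])
to((.467,.304,.039,.305))
```

```text
4.47 [0.4655 0.3036 0.117 ] yaw 0.3053 tilt [-0.006 -0.004 -1.   ] F [ 0.5 -0.1  0.1] M [-0.01  0.06  0.  ] open 88.1 0.0 q [-0.61  0.81 -0.08  1.89  0.13  0.46 -2.06]
[-0.0, -0.001, -0.001] [-0.0015, 0.0007, 0.0817]
```

View pics/a1.png

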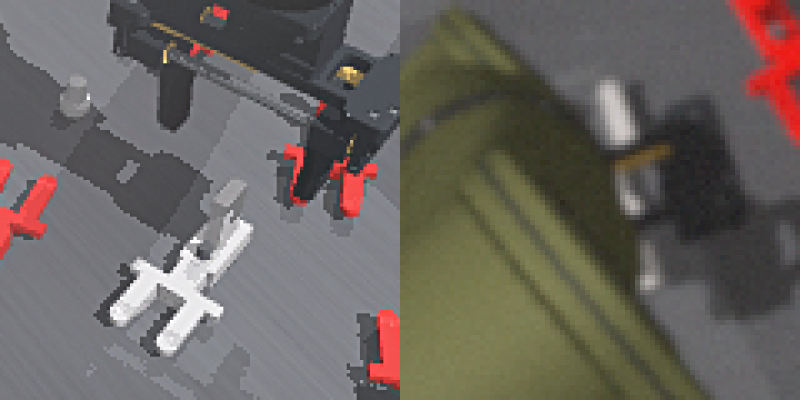

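Scene view: the fin at crop (222,197) sits between the open fingers. I'll descend and grip.

Emit:
jog_arm(turn=[[0,0,0],[0,0,0],[0,0,0],[0,0,0],[0,0,0],[0,0,0],[0,0,0],[0,0,0],[0,0,0],[0,0,0],[0,0,0]], translation=[[0,0,0.05],[0,0,0.081],[0,0,0.081],[0,0,0.081],[0,0,0.081],[0,0,0.081],[0,0,0.081],[0,0,0.081],[0,0,0.081],[0,0,0.081],[0,0,0.081]], grip=[0,0,0,0,1,1,1,1,1,1,1], force=50)

```text
clock: 5.95
tool_pos: [0.4675, 0.3048, 0.0386]
eef_rot: [0.988, 0.152, -0.0, 0.0]
contact_force: [1.0, 0.7, -0.0]
opening: 0.229
finger_force: 0.0
```

Run:
```python
from h import *
st()
```

```text
5.95 [0.4675 0.3048 0.0386] yaw 0.3048 tilt [-0. -0. -1.] F [ 1.   0.7 -0. ] M [ 0.07 -0.    0.04] open 20.2 0.0 q [-0.63  0.95 -0.06  1.9   0.15  0.3  -2.07]
```

Emit:
jog_arm(turn=[[0,0,0],[0,0,0],[0,0,0],[0,0,0],[0,0,0],[0,0,0],[0,0,0],[0,0,-0.115],[0,0,-0.115],[0,0,-0.115],[0,0,-0.115],[0,0,-0.115],[0,0,-0.115],[0,0,-0.115],[0,0,-0.115],[0,0,-0.115],[0,0,-0.115]], translation=[[0,0,0],[0,0,0],[0,0,0],[0,0,0],[0,0,-0.03],[0,0,-0.07],[0,0,-0.111],[-0.105,0.363,-0.111],[-0.105,0.363,-0.111],[-0.105,0.363,-0.111],[-0.105,0.363,-0.111],[-0.105,0.363,-0.111],[-0.105,0.363,-0.111],[-0.105,0.363,-0.111],[-0.105,0.363,-0.111],[-0.105,0.363,-0.111],[-0.105,0.363,-0.111]], grip=[1,1,1,1,1,1,1,1,1,1,1,1,1,1,1,1,1])

```text
clock: 8.07
tool_pos: [0.4764, -0.0711, 0.1497]
eef_rot: [0.978, 0.21, 0.0, -0.0]
contact_force: [-0.6, -0.8, -3.4]
opening: 0.133
finger_force: 50.0
```

Run:
```python
from h import *
st(); s=snap('scene'); t=snap('top')
cv2.imwrite('pics/s2raw.png',s[...,::-1]);cv2.imwrite('pics/t2raw.png',t[...,::-1])
c=np.hstack([cv2.resize(s[140:260,230:350],(400,400),interpolation=3),cv2.resize(t[160:260,280:380],(400,400),interpolation=3)])
cv2.imwrite('pics/a2.png',c[...,::-1])
```

```text
8.07 [ 0.4764 -0.0711  0.1497] yaw 0.4231 tilt [-0.     0.001 -1.   ] F [-0.6 -0.8 -3.4] M [-0.05  0.02  0.01] open 11.7 49.98258477717172 q [ 0.18  0.7  -0.21  2.09  0.35  0.39 -1.46]
```

View pics/a2.png

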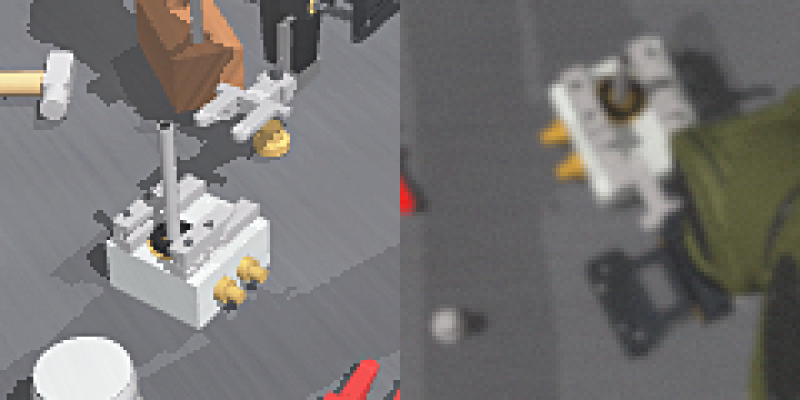

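```bash
cat > m2.py <<'E'
from fit import *
T=np.array([.4764,-.0711]); zf=.1497-.038; n='scene'
snap(n); m=None
for _ in range(4):
    c=models.masks_of(n,'fork'); t=proj(n,[.53,-.045,.12])[0]
    c=[d for d in c if np.hypot(*(np.argwhere(d['pixels']).mean(0)[::-1]-t))<15]
    if c: m=c[0]['pixels'].astype(float); break
    snap(n)
print(m.sum())
def S(p):
    f=FORK(p[2]); return sil(n,f[:1]+f[2:],[p[0],p[1],.4231],zf), sil(n,f[1:2],[p[0],p[1],.4231],zf)
def cost(p):
    a,b=S(p); w=(b<.01); return (np.abs(a-m)*w).sum()/m.sum()
for ini in ([*T,10.],[*T,15.]):
    sx=np.array([ini]+[np.array(ini)+d for d in np.diag([.004,.004,5])])
    s=minimize(cost,ini,method='Nelder-Mead',options=dict(initial_simplex=sx)); c_,s_=np.cos(.4231),np.sin(.4231); d=s.x[:2]-T
    print(s.x.round(4),round(s.fun,3),'along',d@[c_,s_],'lat',d@[-s_,c_])
for e in range(0,24,3): print(e,round(cost([*T,e]),3))
im=cv2.imread('pics/s2raw.png'); S_=6; x0,y0,w=235,145,100
o=cv2.resize(im[y0:y0+w,x0:x0+w],None,fx=S_,fy=S_,interpolation=cv2.INTER_CUBIC)
def draw(parts,p,z,col):
    c,s=np.cos(p[2]),np.sin(p[2]);M=np.array([[c,-s,0],[s,c,0],[0,0,1]])
    for b in parts:
        q=proj(n,b@M.T+[p[0],p[1],z]); h=cv2.convexHull(((q+.5-[x0,y0])*S_).astype(np.float32)).astype(np.int32); cv2.polylines(o,[h],True,col,1)
draw(FORK(10.),[*T,.4231],zf,(0,0,255))
draw(MAN[:5]+TUBE,[.6267,-.0056,.42],0,(0,160,0))
cv2.imwrite('pics/a3.png',o)
E
python3 m2.py
```

```text
532.0
[ 0.4753 -0.0698 10.7165] 0.147 along -0.00043678603849939143 lat 0.0016369383616978794
[ 0.4756 -0.0696 10.0517] 0.147 along -0.00015256674849694284 lat 0.0017279255540848203
0 0.274
3 0.231
6 0.201
9 0.174
12 0.182
15 0.208
18 0.244
21 0.283
```

View pics/a3.png

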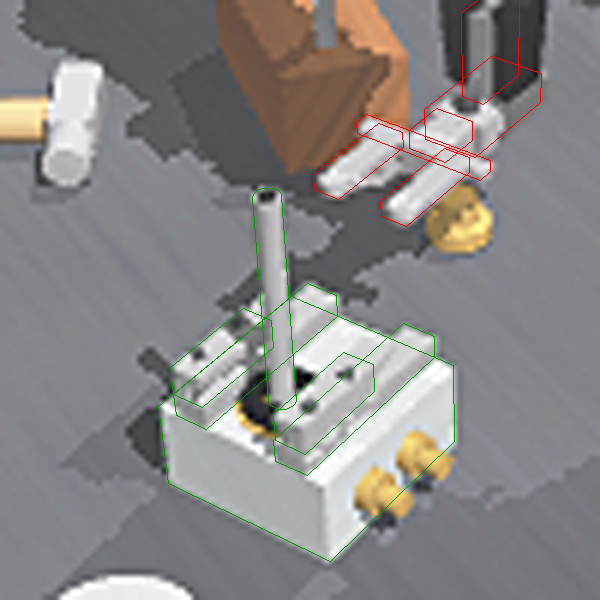

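Overlay: the manifold outline (port near scene pixel 283,212) matches, the fork noses match with about 10 mm of blade extension, and top and scene agree on manifold (0.6274, -0.0061), yaw 0.42. Next I'll lower in front of the rails.

```bash
cat >> h.py <<'E'
P0=np.array([.6274,-.0061]);W=.42
def mf(a,l): return P0+a*np.array([np.cos(W),np.sin(W)])+l*np.array([-np.sin(W),np.cos(W)])
def loc():
    s=r.get_state();d=s['tool_pos'][:2]-P0; c,q=np.cos(W),np.sin(W); f=s['contact_force']
    print('along %.4f lat %.4f z %.4f'%(d@[c,q],d@[-q,c],s['tool_pos'][2]),'F along/lat/z',(f[:2]@[c,q]).round(1),(f[:2]@[-q,c]).round(1),f[2].round(1))
E
python3 - <<'E'
from h import *
st();loc(); to((*mf(-.164,0),.0915,.42))
E
```

```text
8.28 [ 0.4763 -0.0723  0.1497] yaw 0.421 tilt [ 0.  0. -1.] F [-0.4 -0.3 -3. ] M [-0.01  0.03  0.02] open 11.7 49.9825250369031 q [ 0.18  0.7  -0.21  2.09  0.35  0.39 -1.45]
along -0.1649 lat 0.0011 z 0.1497 F along/lat/z -0.5 -0.1 -3.0
[-0.0, -0.0, 0.001] [0.0009, 0.0011, 0.0582]
```

Emit:
jog_arm(turn=[[0,0,0],[0,0,0],[0,0,0],[0,0,0],[0,0,0]], translation=[[0,0.0013,0.03],[0,0.0013,0.055],[0,0.0013,0.059],[0,0.0013,0.059],[0,0.0013,0.059]], grip=[1,1,1,1,1])

```text
clock: 8.9
tool_pos: [0.4774, -0.0742, 0.0916]
eef_rot: [0.978, 0.208, 0.001, 0.0]
contact_force: [0.7, 0.2, -2.5]
opening: 0.132
finger_force: 50.0
```

Run:
```python
from fit import *
s=snap('scene','s4raw.png');st();loc()
T=r.get_state()['tool_pos']
n='scene';im=cv2.imread('pics/s4raw.png'); S_=7; x0,y0,w=245,160,85
o=cv2.resize(im[y0:y0+w,x0:x0+w],None,fx=S_,fy=S_,interpolation=cv2.INTER_CUBIC)
def draw(parts,p,z,col):
    c,s=np.cos(p[2]),np.sin(p[2]);M=np.array([[c,-s,0],[s,c,0],[0,0,1]])
    for b in parts:
        q=proj(n,b@M.T+[p[0],p[1],z]); h=cv2.convexHull(((q+.5-[x0,y0])*S_).astype(np.float32)).astype(np.int32); cv2.polylines(o,[h],True,col,1)
draw(FORK(10.)[3:],[*T[:2],.42],T[2]-.0386,(0,0,255))
draw(MAN[1:5],[.6267,-.0046,.42],0,(0,160,0))
cv2.imwrite('pics/a4.png',o)
```

```text
8.95 [ 0.4774 -0.0742  0.0916] yaw 0.4197 tilt [ 0.002 -0.    -1.   ] F [ 0.9 -0.7 -2.7] M [-0.04  0.08 -0.04] open 11.4 49.982484599458985 q [ 0.14  0.81 -0.13  2.12  0.4   0.24 -1.49]
along -0.1648 lat -0.0010 z 0.0916 F along/lat/z 0.5 -1.0 -2.7
```

View pics/a4.png

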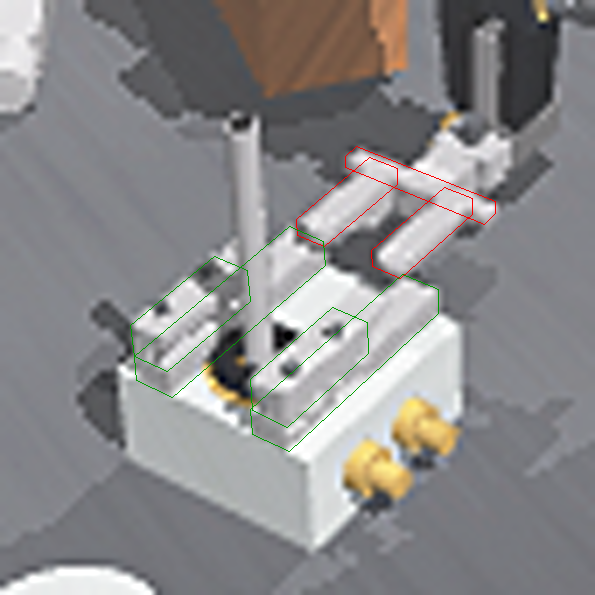

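Run:
```python
from fit import *
T=r.get_state()['tool_pos']; zf=T[2]-.0386; n='scene'
u=np.array([np.cos(.42),np.sin(.42)]);l=np.array([-u[1],u[0]])
# photometric edge fit: gradient magnitude along projected outlines (sub-pixel), for lateral/along shifts
g=cv2.imread('pics/s4raw.png',0).astype(np.float32); g=cv2.GaussianBlur(g,(0,0),.7)
G=np.hypot(cv2.Sobel(g,5,1,0),cv2.Sobel(g,5,0,1))
def score(parts,xy,z):
    M=np.array([[u[0],-u[1],0],[u[1],u[0],0],[0,0,1]]); t=0
    for b in parts:
        h=cv2.convexHull(proj(n,b@M.T+[*xy,z]).astype(np.float32))[:,0]
        for a,c in zip(h,np.roll(h,-1,0)):
            k=max(2,int(np.hypot(*(c-a))*2)); q=a+(c-a)*np.linspace(0,1,k)[:,None]
            t+=cv2.remap(G,q[:,:1].astype(np.float32),q[:,1:].astype(np.float32),1).sum()
    return t
def best(parts,xy,z):
    R_=np.arange(-6,6.1,.25)/1000
    Q=np.array([[score(parts,xy+a*u+b*l,z) for b in R_] for a in R_]); i,j=np.unravel_index(Q.argmax(),Q.shape); return R_[i],R_[j]
for e in(9.,10.,11.): print('fork',e,best(FORK(e)[3:],T[:2],zf),max(0,score(FORK(e)[3:],T[:2],zf)))
for w in(.40,.42,.44):
    u=np.array([np.cos(w),np.sin(w)]);l=np.array([-u[1],u[0]])
    a,b=best(MAN[:5],P0,0); print('man',w,a,b,P0+a*u+b*l,score(MAN[:5],P0+a*u+b*l,0))
snap(n)
for _ in range(3):
    c=[d for d in models.masks_of(n,'fork') if abs(np.argwhere(d['pixels']).mean(0)[::-1]-proj(n,[.53,-.05,.07])[0]).max()<15]
    if c: break
if c:
    w=.42;u=np.array([np.cos(w),np.sin(w)]);l=np.array([-u[1],u[0]]);m=c[0]['pixels'].astype(float)
    f=FORK(10.); ig=sil(n,f[1:2],[*T[:2],w],zf)>.01
    Q={(a,b):(np.abs(sil(n,f[:1]+f[2:],[*(T[:2]+a*u+b*l),w],zf)-m)*~ig).sum() for a in np.arange(-4,5)/1000 for b in np.arange(-4,5)/1000}
    k=min(Q,key=Q.get); print('mask fork bias',k,Q[k]/m.sum())
```

```text
fork 9.0 (np.float64(-0.00125), np.float64(0.002)) 55840.207
fork 10.0 (np.float64(-0.00225), np.float64(0.002)) 54954.594
fork 11.0 (np.float64(-0.00325), np.float64(0.002)) 53651.793
man 0.4 -0.00025 0.00125 [ 0.62668296 -0.00504603] 147743.8
man 0.42 -0.0005 0.00125 [ 0.62643375 -0.00516252] 146010.83
man 0.44 -0.0005 0.0015 [ 0.62630871 -0.00495584] 142505.06
mask fork bias (np.float64(0.001), np.float64(0.002)) 0.19601147776183642
```

Fork and manifold agree laterally to about 0.3 mm in the same view. Next I'll enter the channel up to just before the ring.

Emit:
jog_arm(turn=[[0,0,0],[0,0,0],[0,0,0],[0,0,0],[0,0,0],[0,0,0],[0,0,0],[0,0,0],[0,0,0],[0,0,0],[0,0,0],[0,0,0]], translation=[[0,0,0.002],[0,0,0.004],[0.005,0,0.004],[0.01,0,0.004],[0.015,0,0.004],[0.02,0,0.004],[0.025,0,0.004],[0.03,0,0.004],[0.035,0,0.004],[0.04,0,0.004],[0.045,0,0.004],[0.045,0,0.004]], grip=[1,1,1,1,1,1,1,1,1,1,1,1])

```text
clock: 10.55
tool_pos: [0.5184, -0.0555, 0.0867]
eef_rot: [0.978, 0.209, 0.0, -0.0]
contact_force: [-0.8, -0.3, -2.8]
opening: 0.128
finger_force: 50.0
```

Run:
```python
from h import *
st();loc()
```

```text
10.55 [ 0.5184 -0.0555  0.0867] yaw 0.4202 tilt [ 0.001  0.    -1.   ] F [-0.8 -0.3 -2.8] M [-0.02  0.04 -0.01] open 11.3 49.98269286006689 q [ 0.11  0.84 -0.16  2.    0.37  0.33 -1.5 ]
along -0.1197 lat -0.0007 z 0.0867 F along/lat/z -0.8 0.0 -2.8
```

Emit:
jog_arm(turn=[[0,0,0],[0,0,0],[0,0,0],[0,0,0],[0,0,0],[0,0,0],[0,0,0],[0,0,0],[0,0,0]], translation=[[0.002,0,-0.0004],[0.004,0,-0.0004],[0.006,0,-0.0004],[0.008,0,-0.0004],[0.01,0,-0.0004],[0.012,0,-0.0004],[0.014,0,-0.0004],[0.016,0,-0.0004],[0.016,0,-0.0004]], grip=[1,1,1,1,1,1,1,1,1])

```text
clock: 11.68
tool_pos: [0.5327, -0.0492, 0.0871]
eef_rot: [0.978, 0.208, 0.0, 0.0]
contact_force: [-0.1, 0.2, -3.1]
opening: 0.132
finger_force: 50.0
```

Run:
```python
from h import *
st();loc()
```

```text
11.68 [ 0.5327 -0.0492  0.0871] yaw 0.4199 tilt [ 0.  0. -1.] F [-0.1  0.2 -3.1] M [-0.07  0.01  0.03] open 11.6 49.98271603602916 q [ 0.11  0.85 -0.17  1.96  0.36  0.36 -1.5 ]
along -0.1040 lat -0.0007 z 0.0871 F along/lat/z -0.1 0.2 -3.1
```

Emit:
jog_arm(turn=[[0,0,0],[0,0,0],[0,0,0],[0,0,0],[0,0,0],[0,0,0],[0,0,0],[0,0,0],[0,0,0]], translation=[[0.0015,0,0],[0.003,0,0],[0.0045,0,0],[0.006,0,0],[0.0075,0,0],[0.009,0,0],[0.0105,0,0],[0.012,0,0],[0.012,0,0]], grip=[1,1,1,1,1,1,1,1,1])

```text
clock: 12.8
tool_pos: [0.5387, -0.0467, 0.0867]
eef_rot: [0.978, 0.208, -0.005, 0.001]
contact_force: [-9.2, -3.7, 5.3]
opening: 0.13
finger_force: 50.0
```

Run:
```python
from h import *
st();loc()
```

```text
12.8 [ 0.5387 -0.0467  0.0867] yaw 0.4183 tilt [-0.01  -0.004 -1.   ] F [-9.2 -3.7  5.3] M [-0.61  1.73  0.04] open 11.4 50.03743886074517 q [ 0.1   0.85 -0.17  1.94  0.36  0.39 -1.5 ]
along -0.0976 lat -0.0009 z 0.0867 F along/lat/z -9.9 0.4 5.3
```

Emit:
jog_arm(turn=[[0,0,0],[0,0,0],[0,0,0],[0,0,0],[0,0,0],[0,0,0],[0,0,0]], translation=[[0.0015,0,0],[0.003,0,0],[0.0045,0,0],[0.006,0,0],[0.0075,0,0],[0.009,0,0],[0.009,0,0]], grip=[1,1,1,1,1,1,1])

```text
clock: 13.68
tool_pos: [0.545, -0.0439, 0.0866]
eef_rot: [0.978, 0.207, -0.007, 0.001]
contact_force: [-12.7, -5.0, 7.1]
opening: 0.136
finger_force: 50.1
```

Run:
```python
from h import *
st();loc()
```

```text
13.68 [ 0.545  -0.0439  0.0866] yaw 0.4178 tilt [-0.013 -0.005 -1.   ] F [-12.7  -5.    7.1] M [-0.85  2.33  0.07] open 12.0 50.059984819799865 q [ 0.1   0.86 -0.18  1.91  0.35  0.41 -1.5 ]
along -0.0906 lat -0.0010 z 0.0866 F along/lat/z -13.7 0.6 7.1
```

Emit:
jog_arm(turn=[[0,0,0],[0,0,0],[0,0,0],[0,0,0],[0,0,0],[0,0,0],[0,0,0]], translation=[[0.001,0,0],[0.002,0,0],[0.003,0,0],[0.004,0,0],[0.005,0,0],[0.006,0,0],[0.006,0,0]], grip=[1,1,1,1,1,1,1])

```text
clock: 14.55
tool_pos: [0.549, -0.0423, 0.0866]
eef_rot: [0.978, 0.207, -0.009, 0.001]
contact_force: [-15.8, -5.2, 9.3]
opening: 0.131
finger_force: 50.1
```

Run:
```python
from h import *
st();loc()
```

```text
14.55 [ 0.549  -0.0423  0.0866] yaw 0.4173 tilt [-0.017 -0.007 -1.   ] F [-15.8  -5.2   9.3] M [-1.06  2.83  0.07] open 11.5 50.093999948585406 q [ 0.1   0.86 -0.18  1.9   0.35  0.43 -1.5 ]
along -0.0863 lat -0.0011 z 0.0866 F along/lat/z -16.5 1.7 9.3
```

Emit:
jog_arm(turn=[[0,0,0],[0,0,0],[0,0,0],[0,0,0],[0,0,0]], translation=[[0.001,0,0],[0.002,0,0],[0.003,0,0],[0.004,0,0],[0.004,0,0]], grip=[1,1,1,1,1])

```text
clock: 15.18
tool_pos: [0.5509, -0.0416, 0.0865]
eef_rot: [0.978, 0.207, -0.011, 0.002]
contact_force: [-18.9, -7.3, 12.7]
opening: 0.132
finger_force: 50.1
```

Run:
```python
from h import *
st();loc()
```

```text
15.18 [ 0.5509 -0.0416  0.0865] yaw 0.4168 tilt [-0.02  -0.008 -1.   ] F [-18.9  -7.3  12.7] M [-1.3   3.4   0.02] open 11.7 50.10290921429714 q [ 0.09  0.86 -0.18  1.89  0.35  0.44 -1.5 ]
along -0.0844 lat -0.0012 z 0.0865 F along/lat/z -20.3 1.0 12.7
```

Emit:
jog_arm(turn=[[0,0.01,0],[0,0.02,0],[0,0.02,0],[0,0.02,0],[0,0.02,0]], translation=[[0,0,0],[0,0,0],[0.001,0,0],[0.002,0,0],[0.002,0,0]], grip=[1,1,1,1,1])

```text
clock: 15.8
tool_pos: [0.553, -0.0408, 0.086]
eef_rot: [0.979, 0.206, -0.001, -0.0]
contact_force: [-18.1, -8.3, 8.9]
opening: 0.131
finger_force: 50.2
```

Run:
```python
from h import *
st();loc()
```

```text
15.8 [ 0.553  -0.0408  0.086 ] yaw 0.4151 tilt [-0.002  0.    -1.   ] F [-18.1  -8.3   8.9] M [-1.27  3.18 -0.27] open 11.5 50.184518689638935 q [ 0.1   0.86 -0.18  1.9   0.35  0.41 -1.5 ]
along -0.0821 lat -0.0013 z 0.0860 F along/lat/z -19.9 -0.2 8.9
```

Emit:
jog_arm(turn=[[0,0,0],[0,0,0],[0,0,0],[0,0,0]], translation=[[0.001,0,0],[0.002,0,0],[0.003,0,0],[0.003,0,0]], grip=[1,1,1,1])

```text
clock: 16.3
tool_pos: [0.5531, -0.0407, 0.0856]
eef_rot: [0.979, 0.206, -0.004, 0.0]
contact_force: [-21.2, -8.3, 10.8]
opening: 0.13
finger_force: 50.0
```

Run:
```python
from h import *
st();loc()
s=snap('scene','s5raw.png');t=snap('top')
c=np.hstack([cv2.resize(s[165:245,250:330],(400,400),interpolation=3),cv2.resize(t[160:240,300:380],(400,400),interpolation=3)])
cv2.imwrite('pics/a5.png',c[...,::-1])
```

```text
16.3 [ 0.5531 -0.0407  0.0856] yaw 0.4146 tilt [-0.007 -0.001 -1.   ] F [-21.2  -8.3  10.8] M [-1.53  3.93 -0.25] open 11.4 50.02422035038762 q [ 0.1   0.86 -0.18  1.9   0.35  0.42 -1.5 ]
along -0.0819 lat -0.0013 z 0.0856 F along/lat/z -22.7 1.0 10.8
```

View pics/a5.png

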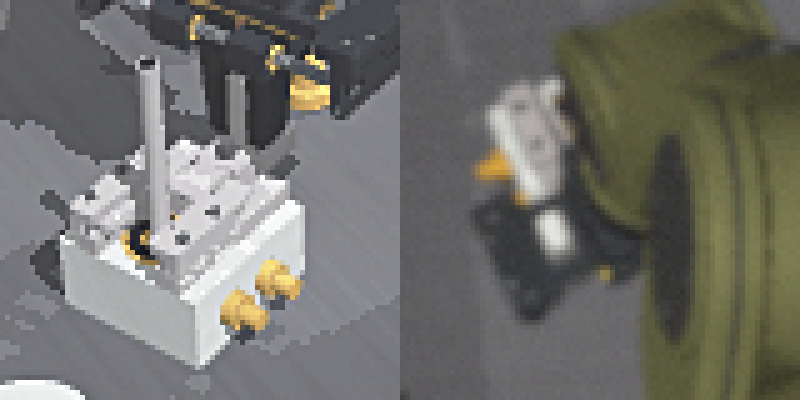

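Run:
```python
from fit import *
n='scene';im=cv2.imread('pics/s5raw.png'); S_=14; x0,y0,w=258,182,56
o=cv2.resize(im[y0:y0+42,x0:x0+w],None,fx=S_,fy=S_,interpolation=cv2.INTER_CUBIC)
def draw(parts,col,p=[.6265,-.005,.415],z=0):
    c,s=np.cos(p[2]),np.sin(p[2]);M=np.array([[c,-s,0],[s,c,0],[0,0,1]])
    for b in parts:
        q=proj(n,b@M.T+[p[0],p[1],z]); h=cv2.convexHull(((q+.5-[x0,y0])*S_).astype(np.float32)).astype(np.int32); cv2.polylines(o,[h],True,col,1)
draw([box(-20,-20,-34,34,58,64),box(-28,-28,-34,34,58,64)],(0,0,255))
draw([box(24.9,24.9,-25,25,58,64)],(255,0,0))
draw(MAN[3:5],(0,160,0))
cv2.imwrite('pics/a6.png',o)
```

```text
(no output)
```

View pics/a6.png

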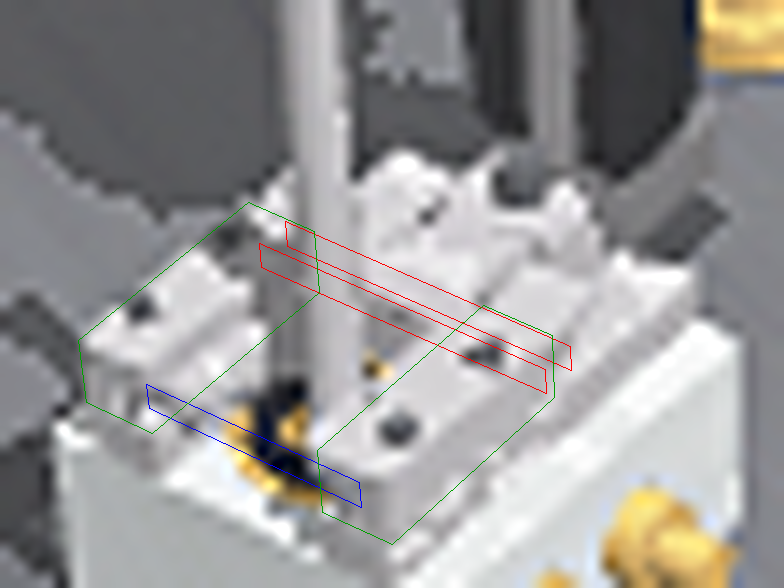

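Emit:
jog_arm(turn=[[0,0.005,0],[0,0.005,0],[0,0.005,0],[0,0.005,0],[0,0.005,0]], translation=[[0,0,-0.0005],[0.001,0,-0.001],[0.002,0,-0.001],[0.003,0,-0.001],[0.003,0,-0.001]], grip=[1,1,1,1,1])

```text
clock: 17.02
tool_pos: [0.5533, -0.0406, 0.0859]
eef_rot: [0.979, 0.205, -0.004, -0.0]
contact_force: [-23.9, -9.9, 9.4]
opening: 0.133
finger_force: 50.0
```

Run:
```python
from h import *
st();loc()
```

```text
17.02 [ 0.5533 -0.0406  0.0859] yaw 0.4139 tilt [-0.008 -0.001 -1.   ] F [-23.9  -9.9   9.4] M [-1.92  4.62 -0.22] open 11.7 50.017108404645114 q [ 0.1   0.86 -0.18  1.89  0.35  0.42 -1.5 ]
along -0.0818 lat -0.0013 z 0.0859 F along/lat/z -25.9 0.7 9.4
```

It has stopped dead: 3 mm more of command gave 0.1 mm of motion. The yaw is being turned toward 0.41, so I'll ease it that way to seat both shoulders.

Emit:
jog_arm(turn=[[0,0,0.01],[0,0,0.02],[0,0,0.02],[0,0,0.02]], translation=[[0,0,0],[0,0,0],[0,0,0],[0,0,0]], grip=[1,1,1,1])

```text
clock: 17.52
tool_pos: [0.5532, -0.0404, 0.0859]
eef_rot: [0.98, 0.197, -0.004, -0.0]
contact_force: [-23.7, -10.5, 10.2]
opening: 0.137
finger_force: 50.0
```

Run:
```python
from h import *
st();loc()
```

```text
17.52 [ 0.5532 -0.0404  0.0859] yaw 0.3958 tilt [-0.008 -0.001 -1.   ] F [-23.7 -10.5  10.2] M [-1.9   4.62  0.16] open 12.1 50.01872147719041 q [ 0.09  0.86 -0.18  1.9   0.34  0.42 -1.51]
along -0.0818 lat -0.0011 z 0.0859 F along/lat/z -25.9 0.1 10.2
```

The yaw moment crosses zero near 0.406 and the shoulders hold it there, so they are flush. I'll ease the push off, release, and lift clear.

Emit:
jog_arm(turn=[[0,0,-0.009],[0,-0.005,-0.009],[0,-0.01,-0.009],[0,-0.015,-0.009],[0,-0.018,-0.009],[0,-0.018,-0.009]], translation=[[0,0,0],[-0.004,0,0],[-0.008,0,0],[-0.011,0,0],[-0.013,0,0],[-0.013,0,0]], grip=[1,1,1,1,1,1])

```text
clock: 18.27
tool_pos: [0.5529, -0.0406, 0.0871]
eef_rot: [0.979, 0.202, -0.0, -0.0]
contact_force: [-6.0, -3.6, -1.6]
opening: 0.133
finger_force: 50.1
```

Run:
```python
from h import *
st();loc()
```

```text
18.27 [ 0.5529 -0.0406  0.0871] yaw 0.4068 tilt [-0.001  0.    -1.   ] F [-6.  -3.6 -1.6] M [-0.74  1.21 -0.12] open 11.7 50.08449377331999 q [ 0.1   0.86 -0.18  1.9   0.35  0.41 -1.51]
along -0.0821 lat -0.0011 z 0.0871 F along/lat/z -7.0 -0.8 -1.6
```

Emit:
jog_arm(turn=[[0,-0.003,0],[0,-0.003,0],[0,-0.003,0],[0,-0.003,0],[0,-0.003,0],[0,-0.003,0],[0,-0.003,0],[0,-0.003,0],[0,-0.003,0],[0,-0.003,0],[0,-0.003,0]], translation=[[-0.003,0,0],[-0.003,0,0],[-0.003,0,0],[-0.003,0,0],[-0.003,0,0],[-0.003,0,0],[-0.004,0,-0.02],[-0.004,0,-0.06],[-0.004,0,-0.12],[-0.004,0,-0.16],[-0.004,0,-0.16]], grip=[1,1,0.5,0.5,0.5,0.5,0.5,0.5,0.5,0.3,0.3])

```text
clock: 19.65
tool_pos: [0.5535, -0.0404, 0.2511]
eef_rot: [0.979, 0.203, 0.006, 0.0]
contact_force: [-0.1, -1.6, -0.1]
opening: 0.693
finger_force: 0.0
```

Run:
```python
from h import *
st();loc()
s=snap('scene','s7raw.png');t=snap('top')
for n in('scene','top'):
  for k in('tube_mid','port','hole','fork_grip','ring_top'):
    print(n,k,[(np.round(d['position'],4).tolist(),round(d['p'],2)) for d in models.place_of(n,k)][:2])
c=np.hstack([cv2.resize(s[170:240,250:320],(490,490),interpolation=3),cv2.resize(t[165:215,310:360],(300,490),interpolation=3)])
cv2.imwrite('pics/a7.png',c[...,::-1])
```

```text
19.65 [ 0.5535 -0.0404  0.2511] yaw 0.4086 tilt [ 0.011  0.002 -1.   ] F [-0.1 -1.6 -0.1] M [ 0.02 -0.03 -0.01] open 61.0 0.0 q [ 0.17  0.61 -0.3   1.79  0.25  0.76 -1.42]
along -0.0815 lat -0.0012 z 0.2511 F along/lat/z -0.8 -1.4 -0.1
scene tube_mid [([0.6284, -0.0089, 0.1214], 0.72), ([0.4657, -0.2899, -0.0019], 0.52)]
scene port [([0.6282, -0.0062, 0.06], 0.97), ([0.4525, -0.3226, 0.0601], 0.68)]
scene hole [([0.4508, -0.3222, 0.0587], 0.9), ([0.6236, -0.0096, 0.1172], 0.43)]
scene fork_grip [([0.5484, -0.0418, 0.0895], 0.94), ([0.4691, 0.4947, 0.0408], 0.81)]
scene ring_top [([0.6323, -0.0112, 0.0617], 0.66), ([0.7589, 0.117, 0.0055], 0.39)]
top tube_mid []
top port [([0.6266, -0.0074, 0.057], 0.41)]
top hole [([0.4521, -0.3195, 0.0611], 0.59), ([0.6268, -0.005, -0.004], 0.34)]
top fork_grip [([0.3016, 0.2684, 0.0371], 0.89), ([0.6203, 0.2269, 0.0391], 0.84)]
top ring_top [([0.4593, -0.2881, -0.002], 0.28)]
```

View pics/a7.png

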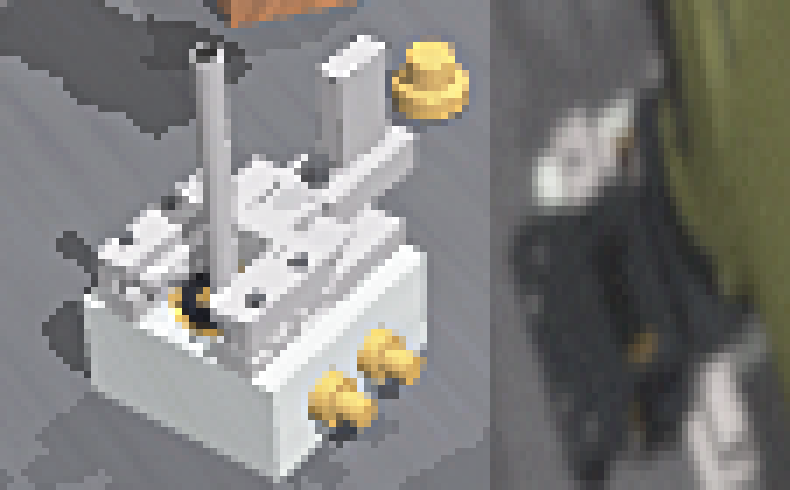

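Picture: the fork fin (scene ~(301,180)) and its shoulders sit against the posts, the ring is black and down, and the tube is upright at (280,178). Now to the tube.

Run:
```python
from h import *
st(); p=mf(0,-.001); print(p); to((*p,.25,.408),(*p,.122,.408))
```

```text
20.25 [ 0.5514 -0.0405  0.2475] yaw 0.4089 tilt [ 0.003  0.002 -1.   ] F [-0.2 -0.1 -0.5] M [0.03 0.01 0.03] open 61.7 0.0 q [ 0.17  0.61 -0.3   1.8   0.25  0.76 -1.42]
[ 0.62780776 -0.00701309]
[-0.001, -0.004, 0.001] [0.0835, -0.0003, -0.0022]
[-0.001, -0.004, 0.001] [0.083, -0.0003, 0.1258]
```

Emit:
jog_arm(turn=[[0,-0.004,0],[0,-0.004,0],[0,-0.004,0],[0,-0.004,0],[0,-0.004,0],[0,-0.004,0],[0,-0.004,0],[0,-0.004,0],[0,-0.004,0],[0,-0.004,0],[0,-0.004,0]], translation=[[0.05,0,0],[0.083,0,0],[0.083,0,0],[0.083,0,0],[0.083,0,0],[0.083,0,0.04],[0.083,0,0.08],[0.083,0,0.11],[0.083,0,0.125],[0.083,0,0.125],[0.083,0,0.125]], grip=[0.1,0.1,0.1,0.1,0.1,0.1,0.1,0.1,0.1,0.1,0.1])

```text
clock: 21.62
tool_pos: [0.6289, -0.0074, 0.1246]
eef_rot: [0.979, 0.203, 0.001, 0.0]
contact_force: [0.1, -0.6, -0.3]
opening: 0.904
finger_force: 0.0
```

Run:
```python
from h import *
st();loc()
```

```text
21.62 [ 0.6289 -0.0074  0.1246] yaw 0.4085 tilt [ 0.002  0.    -1.   ] F [ 0.1 -0.6 -0.3] M [-0.01  0.08  0.04] open 79.6 0.0 q [ 0.07  0.87 -0.24  1.66  0.31  0.65 -1.49]
along 0.0009 lat -0.0018 z 0.1246 F along/lat/z -0.2 -0.6 -0.3
```

Close on the tube.

Emit:
jog_arm(turn=[[0,0,0],[0,0,0],[0,0,0],[0,0,0],[0,0,0],[0,0,0],[0,0,0],[0,0,0],[0,0,0],[0,0,0],[0,0,0],[0,0,0],[0,0,0]], translation=[[0,0,0],[0,0,0],[0,0,0],[0,0,0],[0,0,0],[0,0,0],[0,0,0],[0,0,0],[0,0,0],[0,0,0],[0,0,0],[0,0,0],[0,0,0]], grip=[1,1,1,1,1,1,1,1,1,1,1,1,1], force=20)

```text
clock: 23.25
tool_pos: [0.628, -0.0073, 0.1232]
eef_rot: [0.979, 0.203, -0.0, -0.0]
contact_force: [-0.6, 1.1, -1.0]
opening: 0.121
finger_force: 20.0
```

Run:
```python
from h import *
st();loc()
```

```text
23.25 [ 0.628  -0.0073  0.1232] yaw 0.4089 tilt [-0.  0. -1.] F [-0.6  1.1 -1. ] M [0.06 0.02 0.05] open 10.7 19.99936681240797 q [ 0.07  0.87 -0.24  1.66  0.31  0.65 -1.49]
along 0.0001 lat -0.0013 z 0.1232 F along/lat/z -0.1 1.2 -1.0
```

Gripped. I'll draw up slowly for the first 6 mm and watch the force.

Emit:
jog_arm(turn=[[0,0,0],[0,0,0],[0,0,0],[0,0,0],[0,0,0]], translation=[[0,0,-0.0015],[0,0,-0.003],[0,0,-0.0045],[0,0,-0.006],[0,0,-0.006]], grip=[1,1,1,1,1])

```text
clock: 23.88
tool_pos: [0.6282, -0.0073, 0.1294]
eef_rot: [0.979, 0.203, 0.0, -0.0]
contact_force: [0.7, 0.7, -1.7]
opening: 0.119
finger_force: 20.0
```

Run:
```python
from h import *
st();loc()
```

```text
23.88 [ 0.6282 -0.0073  0.1294] yaw 0.4088 tilt [ 0.  0. -1.] F [ 0.7  0.7 -1.7] M [ 0.01 -0.02  0.03] open 10.5 19.999596923589706 q [ 0.07  0.86 -0.24  1.66  0.3   0.66 -1.49]
along 0.0002 lat -0.0014 z 0.1294 F along/lat/z 1.0 0.3 -1.7
```

Emit:
jog_arm(turn=[[0,0,0],[0,0,0],[0,0,0],[0,0,0],[0,0,0],[0,0,0],[0,0,0],[0,0,0],[0,0,0],[0,0,0],[0,0,0]], translation=[[0,0,-0.012],[0,0,-0.024],[0,0,-0.036],[0,0,-0.048],[0,0,-0.06],[0,0,-0.075],[0,0,-0.09],[0,0,-0.105],[0,0,-0.12],[0,0,-0.135],[0,0,-0.135]], grip=[1,1,1,1,1,1,1,1,1,1,1])

```text
clock: 25.25
tool_pos: [0.6289, -0.0072, 0.2657]
eef_rot: [0.979, 0.203, 0.001, 0.0]
contact_force: [-0.0, 0.1, -1.3]
opening: 0.119
finger_force: 20.0
```

Run:
```python
from fit import *
st(); to((.454,-.3225,.262,.408))
s=snap('scene','s8.png')
for k in('tube_mid','tube_foot','fork_grip','hole'):
    print(k,[(np.round(d['position'],4).tolist(),round(d['p'],2)) for d in models.place_of('scene',k)][:3])
# stand edge fit in the first pictures
for n in('scene','top'):
    g=cv2.GaussianBlur(cv2.imread(f'pics/{n}0.png')[...,0].astype(np.float32),(0,0),.7)
    G=np.hypot(cv2.Sobel(g,5,1,0),cv2.Sobel(g,5,0,1))
    def f(p):
        c,q=np.cos(p[2]),np.sin(p[2]);M=np.array([[c,-q,0],[q,c,0],[0,0,1]]);t=0
        for b in (STAND[0],STAND[0][STAND[0][:,2]>.03]):
            h=cv2.convexHull(proj(n,b@M.T+[p[0],p[1],0]).astype(np.float32))[:,0]
            for a,d in zip(h,np.roll(h,-1,0)):
                w=a+(d-a)*np.linspace(0,1,60)[:,None]; t-=cv2.remap(G,w[:,:1].astype(np.float32),w[:,1:].astype(np.float32),1).mean()*np.hypot(*(d-a))
        return t
    best=min((minimize(f,[.461+a,-.288+b,-.206],method='Nelder-Mead',options=dict(initial_simplex=[[.461+a,-.288+b,-.206],[.463+a,-.288+b,-.206],[.461+a,-.286+b,-.206],[.461+a,-.288+b,-.17]])) for a in(-.003,0,.003) for b in(-.003,0,.003)),key=lambda s:s.fun)
    x=best.x; print(n,x.round(4),best.fun,'hole',(x[:2]-.035*np.array([-np.sin(x[2]),np.cos(x[2])])).round(4))
```

```text
25.25 [ 0.6289 -0.0072  0.2657] yaw 0.4087 tilt [ 0.003  0.    -1.   ] F [-0.   0.1 -1.3] M [-0.01 -0.04  0.01] open 10.4 19.99965224415064 q [ 0.1   0.69 -0.3   1.54  0.23  0.94 -1.43]
[0.001, -0.003, 0.001] [-0.2858, 0.2198, 0.0031]
tube_mid [([0.6245, -0.0111, 0.2613], 0.45)]
tube_foot [([0.6324, -0.0114, 0.1488], 0.52)]
fork_grip [([0.6247, 0.2245, 0.0366], 0.92), ([0.3058, 0.2639, 0.0426], 0.81), ([0.2891, 0.1108, 0.0341], 0.72)]
hole [([0.4531, -0.3222, 0.0579], 0.88)]
scene [ 0.4607 -0.2855 -0.1933] -20131.171875 hole [ 0.454  -0.3199]
top [ 0.46   -0.2876 -0.2038] -21442.595703125 hole [ 0.4529 -0.3218]
```

Emit:
jog_arm(turn=[[0,0,0],[0,0,0],[0,0,0],[0,0,0],[0,0,0],[0,0,0],[0,0,0],[0,0,0],[0,0,0],[0,0,0],[0,0,0],[0,0,0],[0,0,0],[0,0,0]], translation=[[-0.03,0.023,0],[-0.07,0.054,0],[-0.11,0.085,0],[-0.15,0.1155,0],[-0.19,0.1463,0],[-0.23,0.1771,0],[-0.265,0.204,0],[-0.285,0.2194,0],[-0.285,0.2194,0],[-0.285,0.2194,0],[-0.285,0.2194,0.03],[-0.285,0.2194,0.06],[-0.285,0.2194,0.075],[-0.285,0.2194,0.075]], grip=[1,1,1,1,1,1,1,1,1,1,1,1,1,1])

```text
clock: 27.25
tool_pos: [0.454, -0.3207, 0.1885]
eef_rot: [0.979, 0.204, -0.001, -0.001]
contact_force: [-0.4, -0.8, -0.6]
opening: 0.121
finger_force: 20.0
```

Run:
```python
from fit import *
for n in('scene','top'):
    im=snap(n,n+'9.png'); st() if n=='top' else 0
    for k in('tube_foot','tube_mid','hole'):
        print(n,k,[(np.round(d['position'],4).tolist(),round(d['p'],2)) for d in models.place_of(n,k)][:3])
s=r.get_state()['tool_pos']
g=cv2.imread('pics/scene9.png').astype(int)
# tube columns between fingertips and stand: steel is bright & grey; print rows
for z in np.arange(.085,.165,.01):
    u,v=proj('scene',[s[0],s[1],z])[0]; row=g[int(round(v)),int(u)-9:int(u)+10]
    print(round(z,3),round(u,1),round(v,1),row.mean(1).astype(int).tolist(), (row[:,2]-row[:,0]).tolist())
```

```text
scene tube_foot [([0.4533, -0.3237, 0.0713], 0.55)]
scene tube_mid [([0.4609, -0.2881, 0.0002], 0.69), ([0.4517, -0.3236, 0.1821], 0.62)]
scene hole [([0.4555, -0.3228, 0.0591], 0.63)]
27.5 [ 0.4544 -0.3222  0.1902] yaw 0.4088 tilt [ 0.002 -0.001 -1.   ] F [-0.   0.6 -1.7] M [ 0.03 -0.01 -0.01] open 10.3 19.99994058161974 q [ 0.71  0.7  -0.29  1.84  0.32  0.65 -0.94]
top tube_foot [([0.4504, -0.3242, 0.0767], 0.55)]
top tube_mid [([0.451, -0.3218, 0.1853], 0.43)]
top hole [([0.4539, -0.3208, 0.0587], 0.9), ([0.4499, -0.3239, 0.0759], 0.25)]
0.085 281.6 133.4 [135, 134, 135, 135, 136, 132, 134, 133, 131, 122, 178, 190, 172, 123, 130, 90, 91, 112, 132] [-7, -8, -3, -4, -3, -7, -7, -8, -7, 0, 0, 1, -2, -10, -10, -5, -3, -5, -6]
0.095 281.4 130.7 [134, 135, 134, 134, 135, 135, 134, 134, 132, 136, 181, 191, 147, 129, 134, 132, 133, 132, 133] [-7, -7, -6, -8, -7, -6, -7, -7, -8, 0, 0, 1, -4, -7, -7, -4, -4, -4, -4]
0.105 281.3 128.0 [132, 131, 134, 133, 132, 132, 132, 132, 121, 147, 183, 193, 133, 130, 133, 134, 135, 135, 137] [-3, -4, -7, -4, -4, -4, -3, -4, -3, 1, -2, 0, -3, -8, -7, -7, 
[... 253 characters left out ...]
1, 112, 116, 117, 129, 128, 118, 116, 116, 117, 116, 115, 114] [-5, -6, -6, -5, -6, -6, -5, -4, -4, -4, 0, 0, 1, -6, -5, -5, -4, -4, -5]
0.135 280.7 119.7 [131, 132, 131, 130, 131, 133, 114, 116, 116, 118, 130, 127, 120, 115, 117, 116, 115, 118, 117] [-7, -8, -7, -5, -6, -7, -7, -7, -8, -2, 0, 0, 1, -5, -5, -5, -3, -6, -6]
0.145 280.5 116.9 [131, 131, 132, 135, 135, 131, 131, 132, 134, 123, 129, 126, 118, 116, 117, 117, 117, 118, 118] [-8, -7, -3, -7, -7, -7, -7, -7, -8, 1, 1, 0, -1, -6, -3, -3, -3, -7, -7]
0.155 280.3 114.0 [136, 135, 134, 135, 135, 132, 131, 137, 111, 126, 131, 127, 122, 121, 121, 120, 119, 120, 120] [-4, -4, -8, -7, -7, -5, -4, -8, -6, 2, 0, 1, -3, -7, -7, -6, -6, -7, -7]
```

Run:
```python
from h import *
for n in('scene','top'):
    g=cv2.imread(f'pics/{n}0.png'); c=proj(n,[.4537,-.3219,.06])[0]; u0,v0=np.round(c).astype(int)
    w=g[v0-6:v0+7,u0-8:u0+9].astype(int); print(n,c.round(1)); print(w[...,2])
    p,M=cam(n); print('right',M[:,0].round(2),'dist',np.linalg.norm(p['eye']-[.4537,-.3219,.06])/p['fx']*1000)
```

```text
scene [282.1 140. ]
[[115 117 117 116 131 132 131 110 109 107 106 102 205  84  39 125 161]
 [113 112 112 108 106 100  98 131 161 158 189 228 164 155 187 190 149]
 [102 130 162 160 194 234 231 229 219 212 212 216 152 128 165 182 214]
 [212 214 216 214 213 216 218 218 217 206 207 212 189 125 163 175 186]
 [201 201 202 206 205 209 216 217 222 217 206 216 186 123 163 174 184]
 [196 199 199 200 206 213 231 206 204 184 173 161 163 123 163 176 185]
 [196 196 198 201 208 196 153 168 169 141 133 109 105 122 164 174 184]
 [200 197 197 198 204 164 157 174 155 146 137  93 172 118 162 174 183]
 [206 197 197 197 200 210 202 175 167 165 181 158 232 114 160 175 183]
 [216 201 196 196 199 204 215 217 219 222 224 220 225 109 159 176 169]
 [227 207 200 198 198 206 114 223 119 220 218 220 224 103 156 174 169]
 [159 219 202 196 197 205 114 124 126 120 221 219 224 160 157 174 170]
 [ 91 149 204 198 197 202 212 124 129 130 121 225 231 134 156 174 171]]
right [-0.83  0.55  0.02] dist 3.4455290698014207
top [443.5 236.2]
[[141 161 173 178 175 175 174 172 174 172 172 170 171 171 173 173 171]
 [140 165 177 178
[... 184 characters left out ...]
80 175 179]
 [184 180 180 167 136 106 100 108 122 138 155 169 176 175 177 180 177]
 [188 187 179 156 118  95  83  87 104 125 142 168 175 181 181 177 177]
 [188 186 173 147 112  92  86  85 101 122 138 164 181 187 181 186 180]
 [188 185 174 144 113 101  88  88 100 119 133 157 181 191 189 187 189]
 [182 181 176 147 117 100  97  94 103 116 134 156 184 192 193 190 191]
 [179 177 178 160 130 108  97  95 101 119 133 160 183 192 194 191 192]
 [177 175 175 167 148 130 112 109 110 124 145 164 177 182 184 186 188]
 [180 179 176 173 166 156 149 138 142 148 160 169 175 180 178 174 180]
 [183 183 184 178 179 177 172 167 166 170 173 176 180 177 179 176 177]]
right [-0.03 -1.   -0.02] dist 3.084052896235406
```

In the image the tube and the bore agree within about 0.5 mm. I'll lower gently.

Emit:
jog_arm(turn=[[0,0,0],[0,0,0],[0,0,0],[0,0,0],[0,0,0],[0,0,0],[0,0,0]], translation=[[0,0,0.005],[0,0,0.01],[0,0,0.015],[0,0,0.02],[0,0,0.025],[0,0,0.03],[0,0,0.03]], grip=[1,1,1,1,1,1,1])

```text
clock: 28.52
tool_pos: [0.4535, -0.3218, 0.1587]
eef_rot: [0.979, 0.203, -0.0, -0.0]
contact_force: [-0.5, 0.5, -0.4]
opening: 0.124
finger_force: 20.0
```

Run:
```python
from h import *
st()
```

```text
28.52 [ 0.4535 -0.3218  0.1587] yaw 0.4089 tilt [-0.001  0.001 -1.   ] F [-0.5  0.5 -0.4] M [ 0.04  0.01 -0.05] open 10.9 19.99984215013683 q [ 0.7   0.75 -0.27  1.86  0.34  0.58 -0.96]
```

Emit:
jog_arm(turn=[[0,0,0],[0,0,0],[0,0,0],[0,0,0],[0,0,0],[0,0,0],[0,0,0],[0,0,0],[0,0,0]], translation=[[0,0,0.006],[0,0,0.012],[0,0,0.018],[0,0,0.024],[0,0,0.029],[0,0,0.032],[0,0,0.034],[0,0,0.0355],[0,0,0.0355]], grip=[1,1,1,1,1,1,1,1,1])

```text
clock: 29.65
tool_pos: [0.4538, -0.322, 0.1237]
eef_rot: [0.979, 0.203, -0.0, -0.0]
contact_force: [-0.2, -0.3, -1.4]
opening: 0.119
finger_force: 20.0
```

Run:
```python
from h import *
st()
```

```text
29.65 [ 0.4538 -0.322   0.1237] yaw 0.4089 tilt [-0.  0. -1.] F [-0.2 -0.3 -1.4] M [-0.05 -0.02  0.02] open 10.5 19.999919291585684 q [ 0.68  0.8  -0.24  1.88  0.37  0.5  -0.98]
```

Next, down onto the floor by feel (up to 2 mm more), then release with a part opening.

Emit:
jog_arm(turn=[[0,0,0],[0,0,0],[0,0,0],[0,0,0]], translation=[[0,0,0.0005],[0,0,0.001],[0,0,0.0015],[0,0,0.0015]], grip=[1,1,1,1])

```text
clock: 30.15
tool_pos: [0.4541, -0.3221, 0.123]
eef_rot: [0.979, 0.203, 0.0, 0.0]
contact_force: [-0.2, 0.5, 6.9]
opening: 0.124
finger_force: 20.0
```

Run:
```python
from h import *
st()
```

```text
30.15 [ 0.4541 -0.3221  0.123 ] yaw 0.4088 tilt [ 0.001 -0.001 -1.   ] F [-0.2  0.5  6.9] M [0.17 0.3  0.01] open 10.9 20.00008898321539 q [ 0.68  0.8  -0.24  1.88  0.37  0.5  -0.98]
```

Emit:
jog_arm(turn=[[0,0,0],[0,0,0],[0,0,0],[0,0,0],[0,0,0],[0,0,0],[0,0,0],[0,0,0],[0,0,0],[0,0,0],[0,0,0],[0,0,0],[0,0,0],[0,0,0]], translation=[[0,0,-0.001],[0,0,-0.001],[0,0,-0.001],[0,0,-0.001],[0,0,-0.001],[0,0,-0.001],[0,0,-0.02],[0,0,-0.05],[0,0,-0.09],[0,0,-0.13],[0,-0.06,-0.17],[-0.05,0.1,-0.17],[-0.05,0.15,-0.17],[-0.05,0.15,-0.17]], grip=[0.65,0.65,0.65,0.65,0.65,0.65,0.65,0.65,0.65,0.65,0.65,0.65,0.65,0.65])

```text
clock: 31.9
tool_pos: [0.4635, -0.4607, 0.2922]
eef_rot: [0.979, 0.203, 0.0, 0.0]
contact_force: [2.4, 0.5, 0.4]
opening: 0.351
finger_force: 0.0
```

Run:
```python
from fit import *
st()
for n in('scene','top'):
    snap(n,n+'10.png')
    for k in('tube_mid','tube_foot','fork_grip','spare','hole'):
        print(n,k,[(np.round(d['position'],4).tolist(),round(d['p'],2)) for d in models.place_of(n,k)][:3])
# fork unchanged since release? compare scene picture round the manifold with s7raw
a=cv2.imread('pics/s7raw.png').astype(int);b=cv2.imread('pics/scene10.png').astype(int)
d=abs(a-b).max(2); f=d[175:240,283:318]; print('fork zone diff',(f>40).sum(),f.size)
# spare/stand zone vs start
c=cv2.imread('pics/scene0.png').astype(int); e=abs(c-b).max(2)>40; v,u=np.nonzero(e[100:180,262:310]); print('stand diff px',len(v), list(zip((u+262).tolist(),(v+100).tolist()))[:40])
print('tube top/foot proj',proj('scene',[.454,-.322,.16]),proj('scene',[.454,-.322,.06]))
```

```text
31.9 [ 0.4635 -0.4607  0.2922] yaw 0.4092 tilt [ 0. -0. -1.] F [2.4 0.5 0.4] M [-0.   -0.02 -0.03] open 30.9 0.0 q [ 0.89  0.71 -0.34  1.43  0.25  1.05 -0.66]
scene tube_mid [([0.4508, -0.3276, 0.1184], 0.69)]
scene tube_foot []
scene fork_grip [([0.623, 0.2237, 0.038], 0.89), ([0.5455, -0.0445, 0.0868], 0.87), ([0.2891, 0.1092, 0.0339], 0.84)]
scene spare []
scene hole [([0.4528, -0.3252, 0.0603], 0.78)]
top tube_mid [([0.4505, -0.3218, 0.1164], 0.64)]
top tube_foot [([0.7612, 0.1177, -0.0017], 0.49), ([0.4476, -0.3233, 0.0091], 0.38)]
top fork_grip [([0.4686, 0.4941, 0.0436], 0.97), ([0.5469, -0.0466, 0.0885], 0.88), ([0.6181, 0.2266, 0.0354], 0.85)]
top spare [([0.4657, -0.2575, 0.0108], 0.62), ([0.628, -0.0096, -0.0032], 0.32)]
top hole [([0.4518, -0.3222, 0.0637], 0.96)]
fork zone diff 17 2275
stand diff px 301 [(263, 100), (264, 100), (265, 100), (266, 100), (267, 100), (268, 100), (269, 100), (270, 100), (271, 100), (272, 100), (273, 100), (274, 100), (275, 100), (276, 100), (277, 100), (278, 100), (279, 100), (280, 100), (281, 100), (282, 100), (286, 100), (287, 100), (273, 101), (274, 101), (275, 101), (276, 101), (277, 101), (278, 101), (279, 101), (280, 101), (281, 101), (282, 101), (283, 101), (284, 101), (285, 101), (286, 101), (287, 101), (288, 101), (289, 101), (290, 101)]
tube top/foot proj [[280.28027542 112.57050612]] [[282.05647235 140.05481566]]
```

```bash
cat > fk.py <<'E'
from fit import *
w=.407;u=np.array([np.cos(w),np.sin(w)]);l=np.array([-u[1],u[0]])
H=np.array([.5529,-.0406])
def G(n,f):
    g=cv2.GaussianBlur(cv2.imread(f).astype(np.float32),(0,0),.7); return sum(np.hypot(cv2.Sobel(g[...,i],5,1,0),cv2.Sobel(g[...,i],5,0,1)) for i in range(3))
def sc(n,g,parts,xy,z):
    M=np.array([[u[0],-u[1],0],[u[1],u[0],0],[0,0,1]]);t=0
    for b in parts:
        h=cv2.convexHull(proj(n,b@M.T+[*xy,z]).astype(np.float32))[:,0]
        for a,d in zip(h,np.roll(h,-1,0)):
            q=a+(d-a)*np.linspace(0,1,40)[:,None]; t+=cv2.remap(g,q[:,:1].astype(np.float32),q[:,1:].astype(np.float32),1).mean()*np.hypot(*(d-a))
    return t
R_=np.arange(-14,12.1,.5)/1000;L=np.arange(-5,5.1,.5)/1000
for n,f in(('scene','pics/s7raw.png'),('scene','pics/scene10.png'),('top','pics/top10.png')):
    g=G(n,f)
    for nm,parts,o,z in(('fin',FORK(0)[1:2],H,.048),('man',MAN[:1]+MAN[3:5],P0,0.)):
        Q=np.array([[sc(n,g,parts,o+a*u+b*l,z) for b in L] for a in R_]); i,j=np.unravel_index(Q.argmax(),Q.shape)
        print(n,f,nm,'along',R_[i]*1e3,'lat',L[j]*1e3, 'profile',(Q.max(1)/Q.max()).round(2)[::4])
E
python3 fk.py
```

```text
scene pics/s7raw.png fin along -3.5 lat 2.0 profile [0.86 0.84 0.83 0.87 0.95 0.99 0.98 0.94 0.88 0.8  0.78 0.78 0.77 0.72]
scene pics/s7raw.png man along 0.0 lat 1.5 profile [0.76 0.78 0.82 0.83 0.85 0.92 0.98 1.   0.98 0.92 0.86 0.79 0.74 0.73]
scene pics/scene10.png fin along -3.5 lat 2.0 profile [0.88 0.85 0.82 0.87 0.95 1.   0.98 0.93 0.86 0.79 0.73 0.75 0.74 0.69]
scene pics/scene10.png man along 0.0 lat 1.5 profile [0.75 0.81 0.84 0.85 0.86 0.91 0.97 1.   0.98 0.92 0.85 0.79 0.74 0.72]
top pics/top10.png fin along -13.0 lat 1.0 profile [0.99 0.99 0.95 0.91 0.9  0.89 0.87 0.88 0.92 0.91 0.84 0.82 0.82 0.82]
top pics/top10.png man along 2.0 lat 0.5 profile [0.79 0.79 0.8  0.79 0.79 0.84 0.91 0.97 1.   0.98 0.93 0.87 0.81 0.75]
```

```bash
cat > fk2.py <<'E'
import fk
from fk import *
def best(n,f,parts,o,z,yaw):
    fk.u=np.array([np.cos(yaw),np.sin(yaw)]);fk.l=np.array([-fk.u[1],fk.u[0]]); g=G(n,f)
    Q=np.array([[sc(n,g,parts,o+a*fk.u+b*fk.l,z) for b in L] for a in R_]); i,j=np.unravel_index(Q.argmax(),Q.shape); return R_[i]*1e3,L[j]*1e3
o0=np.array([.4675,.3048])
print('scene0 fin',best('scene','pics/scene0.png',FORK(0)[1:2],o0,0,.305))
print('top0 fin',best('top','pics/top0.png',FORK(0)[1:2],o0,0,.305))
for e in(6,8,10,12,14): print(e,'scene0 blade',best('scene','pics/scene0.png',FORK(e)[3:],o0,0,.305),'top0',best('top','pics/top0.png',FORK(e)[3:],o0,0,.305))
a=cv2.imread('pics/s5raw.png',0);b=cv2.imread('pics/scene10.png',0)
def ms(x0,x1,y0,y1):
    k=4;t=cv2.resize(a[y0:y1,x0:x1],None,fx=k,fy=k,interpolation=2);s=cv2.resize(b[y0-6:y1+6,x0-6:x1+6],None,fx=k,fy=k,interpolation=2)
    q=cv2.matchTemplate(s,t,cv2.TM_CCOEFF_NORMED);_,v,_,p=cv2.minMaxLoc(q);return round(v,3),(p[0]/k-6,p[1]/k-6)
for z in((280,298,190,206),(284,300,194,206),(282,292,192,204),(290,303,192,202),(255,290,205,235)): print(z,ms(*z))
q=proj('scene',[[.5531,-.0407,.06],[.5531-.003*.918,-.0407-.003*.396,.06]]); print('3mm back =',q[1]-q[0])
E
python3 fk2.py | tail -14
```

```text
top pics/top10.png man along 2.0 lat 0.5 profile [0.79 0.79 0.8  0.79 0.79 0.84 0.91 0.97 1.   0.98 0.93 0.87 0.81 0.75]
scene0 fin (np.float64(-1.5), np.float64(1.0))
top0 fin (np.float64(-11.5), np.float64(5.0))
6 scene0 blade (np.float64(1.5), np.float64(0.0)) top0 (np.float64(5.0), np.float64(2.0))
8 scene0 blade (np.float64(-0.5), np.float64(0.0)) top0 (np.float64(3.0), np.float64(2.0))
10 scene0 blade (np.float64(-2.5), np.float64(0.0)) top0 (np.float64(1.0), np.float64(2.0))
12 scene0 blade (np.float64(-4.5), np.float64(0.0)) top0 (np.float64(-1.0), np.float64(2.0))
14 scene0 blade (np.float64(-6.5), np.float64(0.0)) top0 (np.float64(-3.0), np.float64(2.0))
(280, 298, 190, 206) (0.809, (-0.25, -0.25))
(284, 300, 194, 206) (0.839, (0.0, -0.25))
(282, 292, 192, 204) (0.829, (0.0, -0.25))
(290, 303, 192, 202) (0.616, (5.0, 5.25))
(255, 290, 205, 235) (0.915, (0.0, 0.0))
3mm back = [ 0.6397757  -0.54085334]
```

Run:
```python
from h import *
w=.407;u=np.array([np.cos(w),np.sin(w)]);l=np.array([-u[1],u[0]])
X=np.arange(-60,42,2)
print('X',X.tolist())
for n,o in(('scene',P0+.0015*l),('top',P0+.002*u+.0005*l)):
  g=cv2.imread(f'pics/{n}10.png',0).astype(np.float32); g0=cv2.imread(f'pics/{n}0.png',0).astype(np.float32)
  for y in(0,4,-4,15,-15):
    for nm,G in(('now',g),('start',g0)):
      q=proj(n,[[*(o+x/1e3*u+y/1e3*l),.064] for x in X]).astype(np.float32)
      print(n,y,nm,cv2.remap(G,q[:,:1],q[:,1:],1)[:,0].astype(int).tolist())
```

```text
X [-60, -58, -56, -54, -52, -50, -48, -46, -44, -42, -40, -38, -36, -34, -32, -30, -28, -26, -24, -22, -20, -18, -16, -14, -12, -10, -8, -6, -4, -2, 0, 2, 4, 6, 8, 10, 12, 14, 16, 18, 20, 22, 24, 26, 28, 30, 32, 34, 36, 38, 40]
scene 0 now [114, 129, 166, 208, 210, 208, 205, 205, 205, 205, 206, 204, 203, 204, 206, 217, 227, 220, 214, 196, 162, 147, 142, 140, 138, 136, 136, 162, 211, 246, 140, 70, 73, 71, 30, 28, 33, 54, 57, 49, 46, 45, 86, 112, 150, 218, 245, 241, 237, 240, 245]
scene 0 start [113, 114, 112, 108, 111, 138, 204, 247, 251, 250, 248, 246, 246, 246, 246, 247, 246, 247, 247, 248, 248, 248, 251, 254, 255, 184, 161, 183, 187, 187, 181, 174, 162, 145, 94, 41, 40, 47, 57, 58, 52, 45, 49, 58, 129, 212, 239, 250, 250, 249, 251]
scene 4 now [183, 193, 219, 209, 196, 193, 204, 209, 206, 207, 209, 204, 206, 210, 220, 229, 228, 230, 224, 188, 146, 136, 138, 138, 135, 135, 134, 133, 171, 124, 29, 22, 22, 49, 97, 125, 144, 182, 193, 152, 126, 71, 44, 38, 60, 170, 222, 235, 250, 247, 249]
scene 4 start [112, 113, 113, 108, 101, 118, 189, 245, 251, 247, 243, 243, 242, 242, 242, 243, 24
[... 3611 characters left out ...]
 146, 144, 143, 147, 148, 148, 142, 135, 119, 102, 89, 78, 67, 60, 58, 60, 57, 60, 65, 63, 62, 71, 82, 96, 110, 126, 138, 152, 164, 174, 168, 156, 130, 110, 99, 94, 92, 90, 86, 88]
top -15 now [138, 141, 143, 143, 140, 139, 136, 136, 136, 134, 135, 136, 134, 138, 149, 159, 167, 167, 167, 165, 164, 161, 160, 161, 159, 159, 163, 169, 169, 169, 174, 177, 178, 184, 193, 201, 205, 206, 202, 194, 184, 167, 145, 122, 104, 96, 93, 91, 89, 89, 89]
top -15 start [194, 198, 204, 206, 207, 208, 207, 206, 207, 208, 207, 207, 208, 209, 207, 207, 208, 200, 190, 172, 157, 139, 123, 108, 92, 81, 74, 78, 83, 94, 103, 114, 127, 142, 146, 145, 138, 131, 124, 117, 109, 108, 113, 109, 103, 98, 93, 90, 90, 90, 88]
```

```bash
python3 -c "
from plant import r
print(r.finish_job())"
```

```text
the job is handed in; nothing more can be done
None
```

I handed the job in at about 32 s of the 72 s limit: the steel tube stands on the floor of the empty bore, and the release fork was pushed to a dead stop at the posts (about 26 N) and showed no slip back when released. The last pictures put its shoulders within about 2 mm of home, no finer.

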